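# Brush out the wooden caddy and tip it onto the drying board

## Robot

A 6-joint arm with a two-finger parallel gripper is mounted at the origin on the work surface. World frame = base frame: x ahead of the robot, y to its left, z up, the work surface at z = 0. Lengths are in m, angles in rad, forces in N, time in s.
With the tool pointing down it reaches from about 0.375 to 0.9 m from the base axis. Payload 3.1 kg.
Tool frame: the origin (TCP) lies midway between the tips of the shut fingers; the grasp point (between the pads) lies 19 mm behind it (manip.hold_point_z is the distance from the TCP to the grasp point, in m); z points along the fingers, y is the direction in which the jaws open and shut (so a half turn about z gives the same grasp; the last joint's range is limited). The gripper opens to 85 mm and grips with 20 to 120 N. Pads are 22 mm wide; open, the fingers measure 114 mm over their backs; the gripper's body (76 mm by 85 mm) begins 54 mm behind the grasp point. The pads swing forward as they close: fully open they stand 13 mm farther back than shut.
Start: joints at [-1.365, 0.527, 1.433, -0, 1.181, -0.178], TCP at [0.235, -0.579, 0.231] pointing down, gripper open.
Joint ranges: [-3.08, 3.08], [-0.75, 2.2], [0.22, 2.44], [-1.43, 4.57], [0, 2.65], [-2.85, 2.85]. Speed limits (rad/s): [2.79, 2.79, 3.14, 3.14, 3.14, 3.14].

## Interface

Orientations are given as a unit quaternion [x, y, z, w].
In Python, from station import manip gives the robot as it stands.
- The arm moves only by the tool drive_tool, never from a script. Its argument "motion" is one flat list of numbers, 7 for each row, row after row: the shift along the tool's x, y, z in mm, then the turn, a rotation vector about the tool's x, y, z in degrees, then the finger opening in mm, from 0 to 85.4. A call has 1 to 8 rows; each row is the pose to reach, as a shift and turn from the pose measured when the call began, along the tool's axes at that moment; what a row does not reach only later rows make up. A row lasts 1/8 s, in which the tool goes at most 62.5 mm and 10.7 degrees, less where a joint would pass 70% of its speed; a pose out of reach is approached as far as the arm can. A call with a gripper value outside its range is refused whole. The fingers move at their own pace and stop on an object; "force" is the grip in N (left out, the last holds). Time passes only in rows, so rows that repeat a pose let the fingers close. It gives the time, the measured TCP pose, the force and the opening at its end, in the units of the state.
- manip.sense(): the state, without advancing time (a new reading comes with each control period).
- manip.snapshot(name): name is "scene" or "top" or "wrist"; returns a dict with "color" (400x640x3 uint8, red, green, blue), "fx", "fy", "cx", "cy" (pixels), "k1" (the pictures are not rectified: a ray, as slopes to the right and down, at radius r is drawn at 1 + k1 r^2 times it, then the intrinsics apply), "view" (4x4, takes a point from world to camera coordinates). Camera axes: x right, y up, looking along -z (the intrinsics and any distortion apply to the point x, -y, -z); pixel columns grow to the right and rows downward; lengths in m; the calibration is good to about 2 mm. A picture is of the moment at which its call begins. There is no depth.
- manip.sign_off(): hands the job in, once; it reports no verdict.
The state is a dict: "t": time; "q": joint angles; "qd": joint speeds; "tau": joint torques, N m; "tcp_pos": TCP position; "tool_rot": TCP orientation; "force": force on the tool from outside, world axes, zero at the start; "ft_torque": the same for the moment, N m; "finger_gap": opening from 0.0 (shut) to 1.0 (fully open).
Only numpy, scipy, OpenCV 4.12 (cv2) and the standard library are available. Lean on these libraries where they do the work, as an engineer would, in place of code of your own. Each camera call takes 0.05 s, during which the arm holds its last target.

## Task

Draw the long brush out from under the raised cabinet door, take it by its handle end, and scrub out the tall open wooden box with three full strokes: each time down to the inner floor and back up until the bristles reach the mouth, with the box left standing. Then leave the brush lying flat on the cork mat with its middle well on the mat, and the box pushed up to the near edge of the drying board and tipped over that edge, lying on its side on the board with its mouth pointing across the board and its middle well on it. Leave everything else on the bench where it is.

Things in the scene. Friction and masses are not known exactly. Their poses are not given: they have to be found in the camera images.
- brush_mid (a point): Middle of the loose stiff 230 mm brush, on its axis. Along x, in mm: pommel 36 square (-115 to -100), wooden handle 18 square (to 33), steel ferrule 24 square (to 55), dark bristle head 36 square (to 115). About 110 g. It lies on the bench on head and pommel, axis 18 mm up, +x pointing out from under the door panel: 110 to 130 mm stick out, the handle end is underneath.
- brush_tip (a point): Point at the centre of the brush's bristle end, on its axis, 115 mm from the middle.
- caddy_mid (a point): Centre (60 mm up) of the tall dark wooden box, loose, upright, open at the top: 80 x 80 mm outside, 120 mm high, walls and floor 8 mm (64 x 64 mm, 112 mm deep inside); 0.28 to 0.46 kg. z points to the mouth, x and y square to the faces. It stands 5 to 50 mm in front of the near edge of the board, turned up to 0.25 rad against it.
- caddy_floor (a point): Centre of the box's inner floor, 8 mm above its underside, same axes as the box.
- caddy_mouth (a point): Centre of the box's mouth, level with its rim, 120 mm above its underside.
- board: Fixed plain plywood drying board lying on the bench, 180 (x) x 200 (y) x 12 mm; origin at the centre of its underside. Its near edge (at x = -90 mm, towards the robot) is the stop that the foot of the box meets; x points from the box across the board, away from the robot.
- mat: Fixed cork mat on the bench, 240 (x) x 160 (y) x 3 mm, origin at the centre of its underside.
- door_panel: Fixed dark cabinet door, 340 (x) x 260 (y) mm, raised on two blocks under its x ends: underside 48 mm, top 66 mm above the bench; origin on the bench below its centre. The brush sticks out beneath its -y edge (at y = -130 mm).
- varnish: Bystander: amber bottle, 48 mm across, 150 mm high, origin at its underside, beside the board.
- tin: Bystander: metal can, 60 mm across, 90 mm high, origin at its underside, beside the box.
- jar: Bystander: glass jar, 50 mm across, 70 mm high, origin at its underside, beside the brush head.
- glue: Bystander: white bottle, 50 mm across, 85 mm high, origin at its underside, beside the brush head.
- sanding_block: Bystander: cork block 60 x 100 x 35 mm, origin at the centre of its underside, far side of the bench.
- paintbrush: Bystander: flat paint brush 190 mm long, lying on top of the door panel.
Not all that is in view belongs to the job. Of the things shaped like the part that bears caddy_mid, the dark wooden one is meant. Of the things that look like the part that bears brush_mid, the larger one is meant.

How it is judged:
On the way, in this order (a step that is already met when the one before it is completed fails the run):
1. the bristle end is inside the upright box, within 18 mm of its inner floor (first stroke) (x of brush_tip in the frame of caddy_floor between -0.032 and 0.032 m and y of brush_tip in the frame of caddy_floor between -0.032 and 0.032 m and angle between caddy_mid's own z axis and vertical below 0.3 rad and z of brush_tip in the frame of caddy_floor below 0.018 m), for 0.06 s.
2. the bristle end is raised 45 mm or more above the inner floor, still inside the box (first stroke) (x of brush_tip in the frame of caddy_floor between -0.032 and 0.032 m and y of brush_tip in the frame of caddy_floor between -0.032 and 0.032 m and angle between caddy_mid's own z axis and vertical below 0.3 rad and z of brush_tip in the frame of caddy_floor between 0.045 and 0.11 m), for 0.06 s.
3. the bristle end is inside the upright box, within 18 mm of its inner floor (second stroke) (all of step 1), for 0.06 s.
4. the bristle end is raised 45 mm or more above the inner floor, still inside the box (second stroke) (all of step 2), for 0.06 s.
5. the bristle end is inside the upright box, within 18 mm of its inner floor (third stroke) (all of step 3), for 0.06 s.
6. the bristle end is raised 45 mm or more above the inner floor, still inside the box (third stroke) (all of step 4), for 0.06 s.
At the end, for the whole second after the job is handed in: Brush flat (within 7 deg) on the mat, its middle within 110 mm (x) and 85 mm (y) of the mat centre; box on its side (within 10 deg) on the board, its middle within 85 mm (x) and 95 mm (y) of the board centre, its length within 0.5 rad of the board's x, mouth to the far side (x of brush_mid in the frame of mat between -0.11 and 0.11 m and y of brush_mid in the frame of mat between -0.085 and 0.085 m and z of brush_mid in the frame of mat below 0.035 m and angle between brush_mid's own x axis and vertical between 1.45 and 1.69 rad and angle between caddy_mid's own z axis and vertical between 1.4 and 1.74 rad and angle between the z axis of caddy_mid and the x axis of board, either way round below 0.5 rad and x of caddy_mid in the frame of board between -0.085 and 0.085 m and y of caddy_mid in the frame of board between -0.095 and 0.095 m and z of caddy_mid in the frame of board between 0.042 and 0.062 m and x of caddy_mouth in the frame of board above -0.03 m); the robot touches nothing.
It fails at once if a bottle, can or jar is shifted more than 40 mm or knocked over (distance of any of varnish, tin, jar, glue from where it was at the start of the episode above 0.04 m or angle between any of varnish, tin, jar, glue's own z axis and vertical above 0.6 rad).
It fails at once if the sanding block or paint brush is shifted more than 40 mm (distance of any of sanding_block, paintbrush from where it was at the start of the episode above 0.04 m).
It also fails if it takes over 72 s, if anything falls off the work surface, if the arm or the gripper's body presses on something with over 40 N, if the wrist force passes 120 N, or if a joint passes its speed limit or range.

## Working session

There is one attempt and no reset: what is moved stays moved. The work goes in short steps, Python scripts to look and compute and a tool call to move; the robot and the scene stay as the last step left them, time stands still between calls to the robot, and variables do not carry over. Pictures are saved under pics/ and viewed, and the job is handed in when it is done.

Besides the shell and the picture viewer there is one more tool, called after "Request:" in YAML: its name, and indented under it one key for each argument. drive_tool: Moves the arm, as the interface text tells. Its arguments: {"type":"object","properties":{"motion":{"type":"array","items":{"type":"number"}},"force":{"type":"number"}},"required":["motion"]}

```bash
mkdir -p pics; ls; python3 - <<'E'
from station import manip
import cv2
s=manip.sense();print(s['t'],s['tcp_pos'],s['tool_rot'],s['finger_gap'],manip.hold_point_z)
for n in ['scene','top','wrist']:
    d=manip.snapshot(n);cv2.imwrite(f'pics/{n}0.png',d['color'][:,:,::-1]);print(n,{k:d[k] for k in d if k!='color'})
E
```

```text
pics
0.0 [ 0.23451094 -0.57856941  0.23032556] [ 9.81544137e-01  1.91232655e-01 -9.58304973e-06 -1.08592376e-03] 0.9997217956689515 0.0187
scene {'fx': 494.71233526429324, 'fy': 494.71233526429324, 'cx': 324.43835307963286, 'cy': 191.1570939505627, 'k1': 0.012495825755467536, 'view': array([[ 0.72197463,  0.69187412,  0.00792655, -0.39185944],
       [-0.54378284,  0.56028233,  0.62480712,  0.18193957],
       [ 0.42784677, -0.45540521,  0.7807389 , -1.67692498],
       [ 0.        ,  0.        ,  0.        ,  1.        ]])}
top {'fx': 401.1906569635793, 'fy': 401.1906569635793, 'cx': 327.2790931951731, 'cy': 202.9080043498185, 'k1': -0.045214846984524416, 'view': array([[-1.97328902e-02, -9.99797534e-01, -3.93745984e-03,
         3.76360233e-02],
       [ 9.72096640e-01, -2.01066003e-02,  2.33717450e-01,
        -5.39388867e-01],
       [-2.33749300e-01,  7.84329310e-04,  9.72296585e-01,
        -1.35451260e+00],
       [ 0.00000000e+00,  0.00000000e+00,  0.00000000e+00,
         1.00000000e+00]])}
wrist {'fx': 341.5474278327031, 'fy': 341.5474278327031, 'cx': 313.2095773348492, 'cy': 203.03963286361358, 'k1': -0.03566637932841131, 'view': array([[ 0.37441797, -0.92725702, -0.00236649, -0.62384041],
       [ 0.89362009,  0.36151452, -0.26598945,  0.03339831],
       [ 0.24749611,  0.09747649,  0.96397303, -0.37869194],
       [ 0.        ,  0.        ,  0.        ,  1.        ]])}
```

View pics/scene0.png

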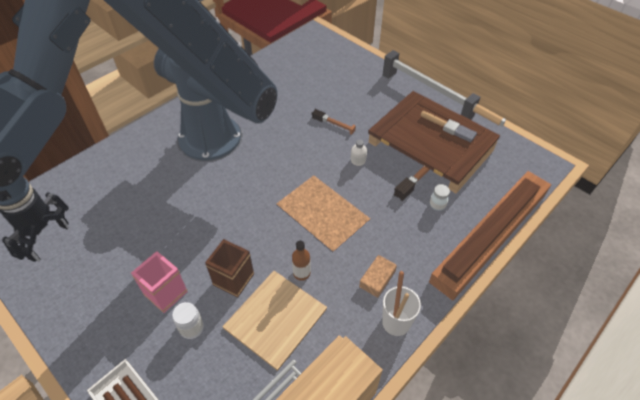

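View pics/top0.png

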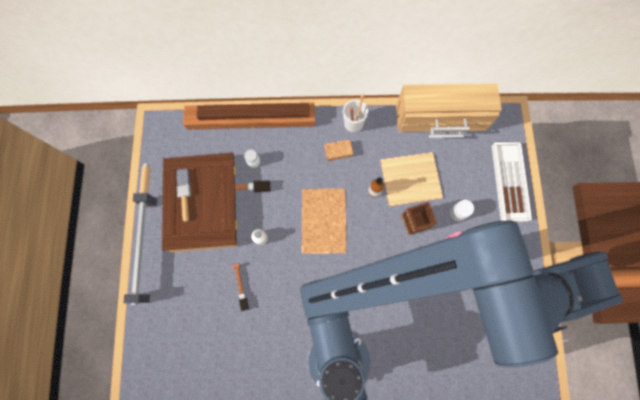

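View pics/wrist0.png

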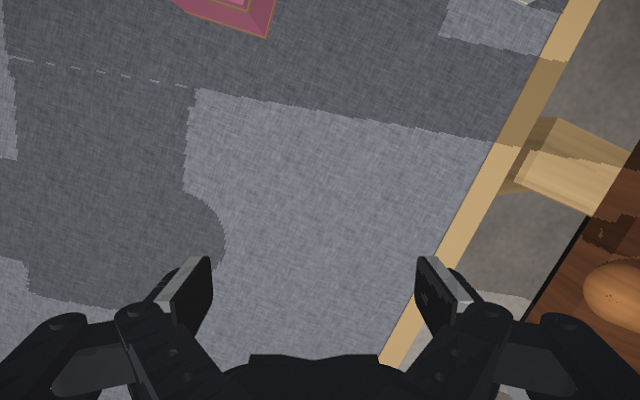

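The scene camera shows two brush-like things, one under the door at about (405,187) and a small one loose at (320,117). It also shows two boxes, dark at (230,267) and pink at (160,280). By the description, the brush under the door and the dark box are meant. I'll confirm both in enlarged crops.

```bash
cat > h.py <<'E'
import numpy as np, cv2
from scipy.spatial.transform import Rotation as R
from scipy.optimize import least_squares
from station import manip
def proj(d,P):
    P=np.atleast_2d(P);V=d['view'];c=P@V[:3,:3].T+V[:3,3]
    x=c[:,0]/-c[:,2];y=-c[:,1]/-c[:,2];r2=x*x+y*y;f=1+d['k1']*r2
    return np.c_[d['fx']*x*f+d['cx'],d['fy']*y*f+d['cy']]
def ray(d,u,v):
    a=(u-d['cx'])/d['fx'];b=(v-d['cy'])/d['fy'];x,y=a,b
    for _ in range(20):
        f=1+d['k1']*(x*x+y*y);x,y=a/f,b/f
    V=d['view'];Rm=V[:3,:3];o=-Rm.T@V[:3,3];return o,Rm.T@np.array([x,-y,-1.])
def at(d,u,v,z):
    o,r=ray(d,u,v);return o+r*(z-o[2])/r[2]
def crop(d,u0,v0,u1,v1,name,s):
    c=d['color'][v0:v1,u0:u1,::-1];cv2.imwrite(f'pics/{name}.png',cv2.resize(c,None,fx=s,fy=s,interpolation=cv2.INTER_CUBIC))
E
python3 - <<'E'
from h import *
d=manip.snapshot('scene');t=manip.snapshot('top')
crop(d,300,80,500,220,'c1',4);crop(d,130,200,330,350,'c2',4)
crop(t,150,130,350,270,'c3',4);crop(t,360,130,520,250,'c4',5)
E
```

```text
(no output)
```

View pics/c1.png

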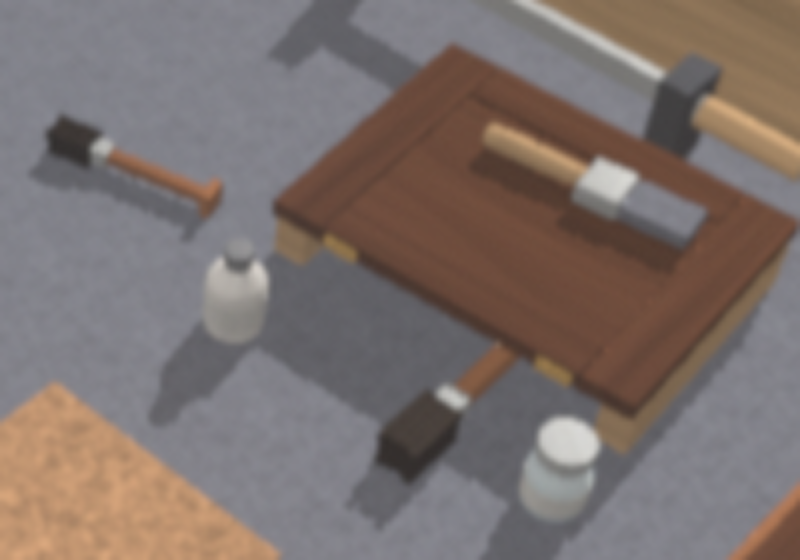

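View pics/c2.png

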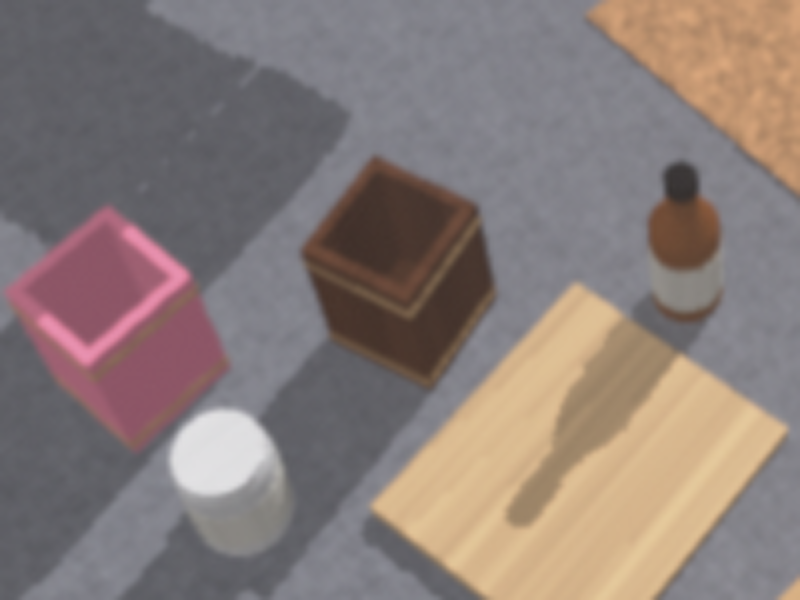

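View pics/c3.png

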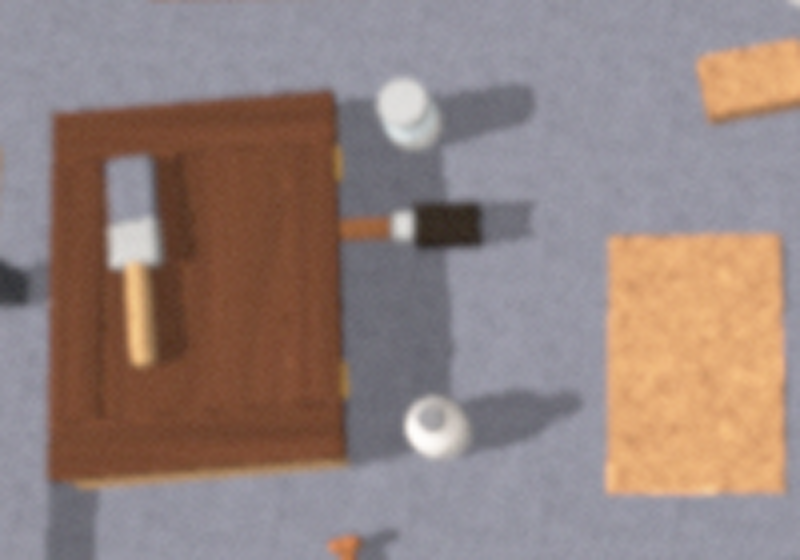

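View pics/c4.png

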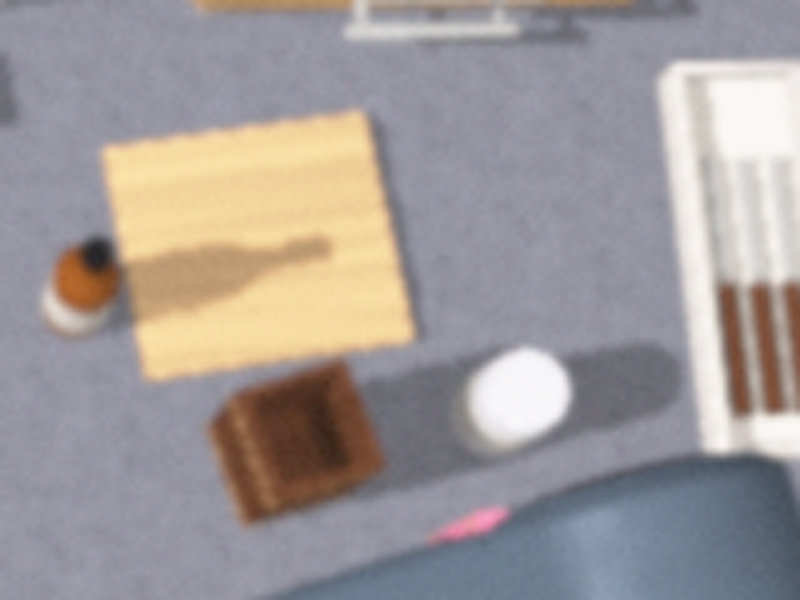

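Both are confirmed. The brush under the door has a head at top (255,186) and is larger than the loose one, which is roughly 110 mm of slim handle. The dark box is at scene (230,265). Now I'll fit the poses.

```bash
cat > fit.py <<'E'
from h import *
d=manip.snapshot('scene');t=manip.snapshot('top')
S=lambda a,u0,v0,s:np.array([[u0+(p[0]+.5)/s-.5,v0+(p[1]+.5)/s-.5] for p in a])
def rz(a):return R.from_euler('z',a).as_matrix()
def fit(items,x0):
    # items: (cam, local pts, pix)
    def res(x):
        out=[]
        for c,L,p in items:
            P=np.array(L)@rz(x[2]).T+[x[0],x[1],0]; out.append((proj(c,P)-p).ravel())
        return np.concatenate(out)
    s=least_squares(res,x0,loss='soft_l1');print(np.round(s.x,4),'res',np.round(res(s.x),1));return s.x
print('board')
b=fit([(t,[[.09,.1,.012],[.09,-.1,.012],[-.09,-.1,.012],[-.09,.1,.012]],S([(103,148),(362,110),(414,342),(148,380)],360,130,5)),
 (d,[[-.09,.1,.012],[.09,.1,.012],[-.09,-.1,.012]],S([(577,283),(788,430),(372,508)],130,200,4))],[.66,-.2,.1])
print('mat')
m=fit([(t,[[.12,.08,.003],[.12,-.08,.003],[-.12,-.08,.003],[-.12,.08,.003]],S([(608,235),(783,235),(785,493),(606,493)],150,130,4))],[.5,0,0])
print('box')
h=.04
c=fit([(d,[[-h,h,.12],[h,h,.12],[h,-h,.12],[-h,-h,.12],[h,h,0],[h,-h,0]],S([(376,157),(480,210),(408,307),(304,250),(494,295),(430,388)],130,200,4)),
 (t,[[h,h,.12],[h,-h,.12],[-h,-h,.12]],S([(238,398),(345,361),(384,466)],360,130,5))],[.5,-.2,.1])
for n,(u,v),z in [('varn',(80,300),0.03),('tin',(522,392),.09)]:
    print(n,at(t,360+u/5,130+v/5,z))
for n,(u,v),z in [('jar',(404,100),0.07),('glue',(432,412),.085),('doorNE',(333,93),.066),('doorSE',(346,462),.066),('doorNW',(54,115),.066),('doorSW',(50,478),.066)]:
    print(n,at(t,150+u/4,130+v/4,z))
# brush head top face corners z=.036 from top cam
for p in [(416,203),(482,204),(482,246),(416,247)]: print('head',at(t,150+p[0]/4,130+p[1]/4,.036))
for p in [(340,219),(340,239),(390,218),(390,238)]: print('handle',at(t,150+p[0]/4,130+p[1]/4,.027))
# scene: top face of head
for p in [(388,428),(412,390),(460,420),(412,480)]: print('sc',at(d,300+p[0]/4,80+p[1]/4,.036 if p!=(412,480) else 0))
E
python3 fit.py
```

```text
board
[ 0.642  -0.2862  0.1261] res [-0.1 -0.2 -0.2  0.2 -0.5 -0.8 -0.5 -0.6 -0.5 -0.  -0.  -0.  -0.9 -0.1]
mat
[ 0.4906  0.0418 -0.0185] res [ 0.4  0.1 -0.4 -0.  -0.1 -0.   0.1  0. ]
box
[ 0.4778 -0.2886  0.2748] res [-0.5 -0.5 -0.6 -1.2 -0.7 -0.8 -1.2 -0.   0.8  0.9  0.2  1.3 -1.2 -1.8
 -0.5 -1.1 -0.1  0. ]
varn [ 0.5930044  -0.15214045  0.03      ]
tin [ 0.50433903 -0.44876306  0.09      ]
jar [0.72344207 0.3004833  0.07      ]
glue [0.43382717 0.26628245 0.085     ]
doorNE [0.73326944 0.36660794 0.066     ]
doorSE [0.39470829 0.34333463 0.066     ]
doorNW [0.71832202 0.62336344 0.066     ]
doorSW [0.38519632 0.60144803 0.066     ]
head [0.63582678 0.29356918 0.036     ]
head [0.63355252 0.23293509 0.036     ]
head [0.59371511 0.23238148 0.036     ]
head [0.59405081 0.29257921 0.036     ]
handle [0.62473382 0.36516509 0.027     ]
handle [0.60562169 0.36449698 0.027     ]
handle [0.62468375 0.318942   0.027     ]
handle [0.60558301 0.31841615 0.027     ]
sc [0.60899592 0.24870116 0.036     ]
sc [0.59863944 0.29126786 0.036     ]
sc [0.64344456 0.29308325 0.036     ]
sc [0.63916691 0.24726399 0.        ]
```

```bash
cat >> h.py <<'E'
def tgt(pos,x=None,z=None,Rt=None):
    """print tool-frame shift(mm), rotvec(deg) to TCP pos with tool x dir / z dir"""
    s=manip.sense();Rc=R.from_quat(s['tool_rot']).as_matrix()
    if Rt is None:
        z=np.array(z,float);z/=np.linalg.norm(z);x=np.array(x,float);x=x-z*(x@z);x/=np.linalg.norm(x)
        Rt=np.c_[x,np.cross(z,x),z]
    sh=Rc.T@(np.array(pos)-s['tcp_pos'])*1000;rv=np.degrees(R.from_matrix(Rc.T@Rt).as_rotvec())
    print('shift',np.round(sh,1),'rot',np.round(rv,1));return sh,rv
def st():
    s=manip.sense();Rc=R.from_quat(s['tool_rot']).as_matrix()
    print('t %.2f'%s['t'],'tcp',np.round(s['tcp_pos'],4),'x',np.round(Rc[:,0],3),'y',np.round(Rc[:,1],3),'z',np.round(Rc[:,2],3),'q',np.round(s['q'],3),'F',np.round(s['force'],1),'M',np.round(s['ft_torque'],2),'gap mm',round(s['finger_gap']*85.4,1))
    open('log.txt','a').write(repr([list(map(float,s['q'])),list(map(float,s['tcp_pos'])),list(map(float,s['tool_rot']))])+'\n')
E
python3 - <<'E'
from h import *
st();tgt([.615,.26,.15],[0,1,0],[0,0,-1])
E
```

```text
t 0.35 tcp [ 0.2346 -0.5791  0.2311] x [0.927 0.375 0.   ] y [ 0.375 -0.927 -0.001] z [-0.     0.001 -1.   ] q [-1.364  0.528  1.433  0.     1.181 -0.179] F [1.  0.4 0.3] M [-0.01 -0.01 -0.01] gap mm 85.7
shift [ 667.6 -634.9   81.5] rot [ -0.  -0. -68.]
```

Request:
drive_tool:
  motion: [44,-42,0,0,0,-4.5,60,88,-84,0,0,0,-9,60,132,-126,0,0,0,-13.5,60,176,-168,0,0,0,-18,60,220,-210,0,0,0,-22.5,60,264,-252,0,0,0,-27,60,308,-294,0,0,0,-31.5,60,352,-336,0,0,0,-36,60]

```text
t: 1.35
tcp_pos: [0.4355, -0.1339, 0.2316]
tool_rot: [0.874, 0.486, 0.0, 0.0]
force: [1.3, -0.0, 0.2]
finger_gap: 0.704
```

```bash
python3 - <<'E'
from h import *
st();tgt([.615,.26,.11],[0,1,0],[0,0,-1])
E
```

```text
t 1.35 tcp [ 0.4355 -0.1339  0.2316] x [0.527 0.85  0.   ] y [ 0.85  -0.527  0.001] z [ 0.001 -0.    -1.   ] q [-0.545  0.3    1.842  0.     0.999  0.011] F [ 1.3 -0.   0.2] M [-0.01 -0.02 -0.01] gap mm 60.1
shift [429.3 -55.4 121.8] rot [  0.1  -0.  -31.8]
```

Request:
drive_tool:
  motion: [55,-7,5,0,0,-4.5,60,110,-14,10,0,0,-9,60,165,-21,20,0,0,-13.5,60,220,-28,40,0,0,-18,60,275,-35,60,0,0,-22.5,60,330,-42,80,0,0,-27,60,385,-49,100,0,0,-31.8,60,429,-55,122,0,0,-31.8,60]

```text
t: 2.35
tcp_pos: [0.6162, 0.2619, 0.1092]
tool_rot: [0.707, 0.708, 0.001, 0.001]
force: [0.2, -0.4, -0.5]
finger_gap: 0.704
```

```bash
python3 - <<'E'
from h import *
st();tgt([.615,.26,.008],[0,1,0],[0,0,-1])
w=manip.snapshot('wrist');cv2.imwrite('pics/w1.png',w['color'][:,:,::-1])
E
```

```text
t 2.35 tcp [0.6162 0.2619 0.1092] x [-0.001  1.     0.   ] y [1.    0.001 0.002] z [ 0.002  0.    -1.   ] q [ 0.235  0.728  1.412 -0.     0.999  0.235] F [ 0.2 -0.4 -0.5] M [-0.11 -0.01 -0.  ] gap mm 60.1
shift [ -1.9  -1.5 101.2] rot [ 0.1 -0.   0.1]
```

View pics/w1.png

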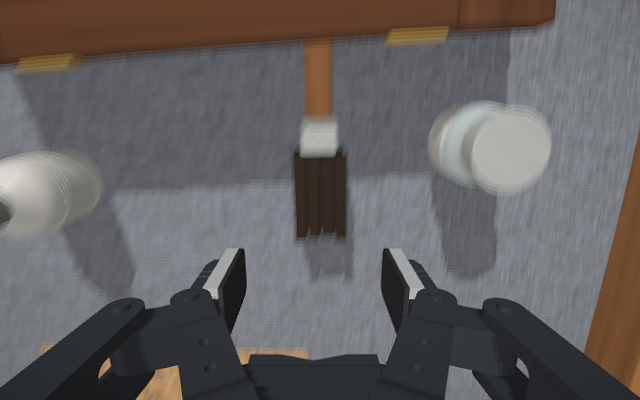

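The picture shows the brush head at (296–346, 152–237), running straight up to the door, with the jar at (495,145) and the glue at (40,195) both clear of the fingers.

```bash
python3 - <<'E'
from h import *
w=manip.snapshot('wrist')
for p in [(297,237),(346,237),(295,152),(346,152)]: print(at(w,*p,.036))
for p in [(305,50),(331,50)]: print(at(w,*p,.027))
for p in [(0,65),(540,27)]: print(at(w,*p,.048))
E
```

```text
[0.60648793 0.25225157 0.036     ]
[0.63895193 0.25226267 0.036     ]
[0.60585949 0.30832639 0.036     ]
[0.63745556 0.30837222 0.036     ]
[0.61212447 0.36862886 0.027     ]
[0.62778234 0.36866618 0.027     ]
[0.43981866 0.35965593 0.048     ]
[0.7409025  0.37864052 0.048     ]
```

```bash
python3 - <<'E'
from h import *
st()
w=manip.snapshot('wrist');cv2.imwrite('pics/w2.png',w['color'][:,:,::-1])
np.save('w2v.npy',w['view'])
E
```

```text
t 2.45 tcp [0.6151 0.2636 0.1068] x [-0.004  1.     0.001] y [ 1.     0.004 -0.001] z [-0.001  0.001 -1.   ] q [2.380e-01 7.320e-01 1.412e+00 1.000e-03 9.980e-01 2.340e-01] F [ 0.  -0.3  0.8] M [-0.03  0.03  0.03] gap mm 60.3
```

View pics/w2.png

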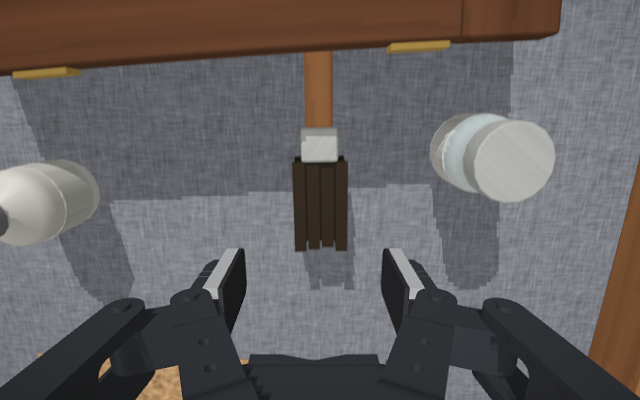

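```bash
python3 - <<'E'
from h import *
w=manip.snapshot('wrist')
for p in [(295,250),(347,250),(293,159),(348,159)]: print(at(w,*p,.036))
for p in [(305,60),(332,60)]: print(at(w,*p,.027))
for p in [(0,76),(540,38)]: print(at(w,*p,.048))
print(w['view'])
tgt([.615,.265,.008],[0,1,0],[0,0,-1])
E
```

```text
[0.60247868 0.2368515  0.036     ]
[0.63762347 0.23691541 0.036     ]
[0.60199378 0.29846197 0.036     ]
[0.63651097 0.29853307 0.036     ]
[0.60955799 0.357835   0.027     ]
[0.62602594 0.35786989 0.027     ]
[0.43426235 0.34868467 0.048     ]
[0.73991416 0.36804102 0.048     ]
[[ 9.99998207e-01  1.76370270e-03 -6.89242078e-04 -6.15176527e-01]
 [-1.88373003e-03  9.63655836e-01 -2.67140191e-01 -2.49227114e-01]
 [ 1.93036276e-04  2.67141010e-01  9.63657430e-01 -3.28718621e-01]
 [ 0.00000000e+00  0.00000000e+00  0.00000000e+00  1.00000000e+00]]
shift [  5.    0.6 100.7] rot [-0.   0.1  0.1]
```

Request:
drive_tool:
  motion: [2,2,50,0,0,0,60,4,3,80,0,0,0,60,5,3,99,0,0,0,60,5,3,100,0,0,0,60,5,3,100,0,0,0,20,5,3,100,0,0,0,20,5,3,100,0,0,0,20,5,3,100,0,0,0,20]
  force: 50

```text
t: 3.55
tcp_pos: [0.6189, 0.2652, 0.0107]
tool_rot: [0.707, 0.708, 0.001, 0.001]
force: [0.9, -0.5, 5.7]
finger_gap: 0.406
```

```bash
python3 - <<'E'
from h import *
st()
E
```

```text
t 3.55 tcp [0.6189 0.2652 0.0107] x [-0.001  1.    -0.   ] y [1.    0.001 0.003] z [ 0.003 -0.    -1.   ] q [ 2.400e-01  8.680e-01  1.436e+00 -1.000e-03  8.350e-01  2.390e-01] F [ 0.9 -0.5  5.7] M [-0.17  0.02 -0.04] gap mm 34.7
```

```bash
python3 - <<'E'
from h import *
D=[eval(l) for l in open('log.txt')]
def f(p):
    a,b,hc,off,r0=p;o=[]
    for q,t,_ in D:
        r=r0+a*np.sin(q[1])+b*np.sin(q[1]+q[2]);z=hc+a*np.cos(q[1])+b*np.cos(q[1]+q[2])
        e=[r*np.cos(q[0])-off*np.sin(q[0]),r*np.sin(q[0])+off*np.cos(q[0]),z]
        o+=list(np.array(e)-t)
    return np.array(o)
s=least_squares(f,[.4,.4,0,.11,0]);print(s.x,abs(s.fun).max()*1e3)
E
```

```text
[ 0.55526345  0.39361387 -0.09123625  0.11098675 -0.04331414] 14.187067273487507
```

Request:
drive_tool:
  motion: [-15,0,-3,0,0,0,20,-45,0,-4,0,0,0,20,-80,2,-4,0,0,0,20,-115,8,-4,0,0,0,20,-150,15,-4,0,0,0,20,-185,22,-4,0,0,0,20,-220,26,-4,0,0,0,20,-250,28,-4,0,0,0,20]

```text
t: 4.55
tcp_pos: [0.6468, 0.0129, 0.0147]
tool_rot: [0.707, 0.707, 0.001, 0.001]
force: [0.8, 0.3, -0.8]
finger_gap: 0.415
```

```bash
python3 - <<'E'
from h import *
st()
w=manip.snapshot('top');crop(w,150,110,410,300,'t3',3)
E
```

```text
t 4.55 tcp [0.6468 0.0129 0.0147] x [-0.     1.    -0.001] y [1.    0.    0.002] z [ 0.002 -0.001 -1.   ] q [-0.152  0.839  1.509 -0.     0.792 -0.152] F [ 0.8  0.3 -0.8] M [-0.02  0.02  0.04] gap mm 35.4
```

View pics/t3.png

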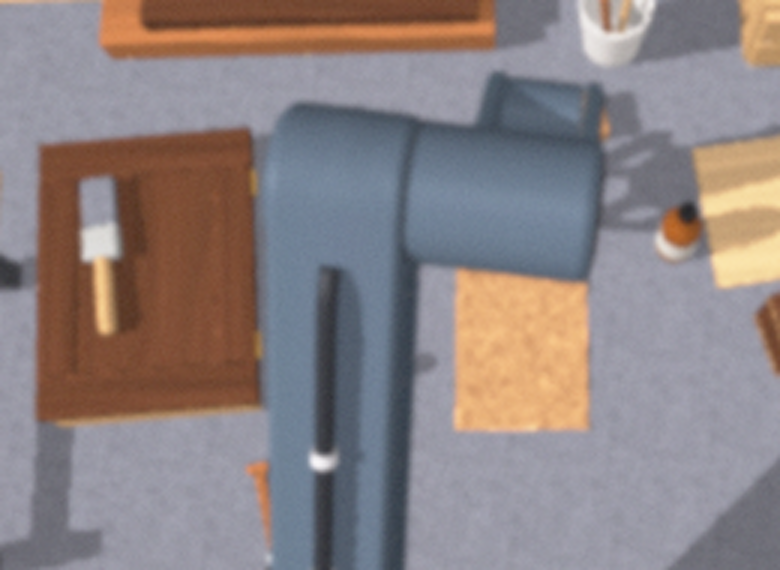

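Request:
drive_tool:
  motion: [0,0,3,0,0,0,20,0,0,4,0,0,0,20,0,0,4,0,0,0,60,0,0,4,0,0,0,60,0,0,-20,0,0,0,60,20,0,-70,0,0,0,60,40,0,-120,0,0,0,60,40,0,-140,0,0,0,60]

```text
t: 5.6
tcp_pos: [0.6487, 0.0517, 0.1584]
tool_rot: [0.707, 0.708, 0.002, 0.004]
force: [0.6, -0.6, -0.2]
finger_gap: 0.704
```

```bash
python3 - <<'E'
from h import *
manip.snapshot('top')
st()
w=manip.snapshot('wrist');cv2.imwrite('pics/w4.png',w['color'][:,:,::-1])
E
```

```text
t 5.65 tcp [0.6496 0.051  0.1601] x [-0.001  1.    -0.003] y [1.    0.001 0.012] z [ 0.012 -0.003 -1.   ] q [-0.092  0.639  1.436 -0.003  1.054 -0.091] F [0.6 0.2 2.2] M [-0.01  0.03  0.  ] gap mm 59.9
```

View pics/w4.png

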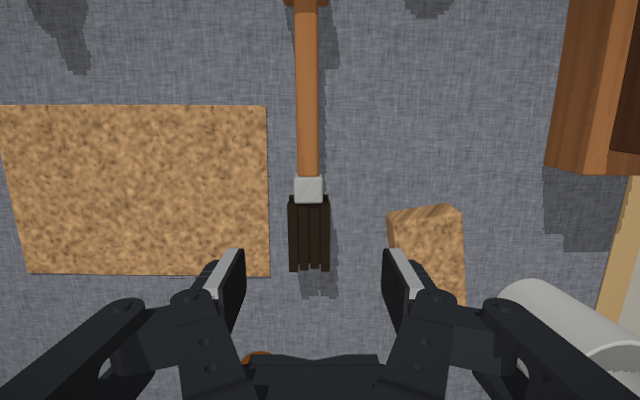

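The brush is clear of the door. The head end is at (309,271), the pommel is at about (305,2) on the top edge, and it lies beside the mat.

```bash
python3 - <<'E'
from h import *
w=manip.snapshot('wrist');st()
for p,z in [((309,271),.036),((308,176),.030),((306,20),.027),((306,4),.036),((283,4),.036),((328,4),.036)]: print(p,at(w,*p,z))
E
```

```text
t 5.75 tcp [0.6477 0.0501 0.1559] x [ 0.     1.    -0.003] y [ 1.    -0.     0.006] z [ 0.006 -0.003 -1.   ] q [-0.093  0.644  1.44  -0.003  1.051 -0.091] F [-0.3 -0.5 -0.4] M [ 0.03  0.02 -0.04] gap mm 59.9
(309, 271) [ 0.64692103 -0.01539179  0.036     ]
(308, 176) [0.6464509  0.06550134 0.03      ]
(306, 20) [0.64551313 0.18046416 0.027     ]
(306, 4) [0.64564818 0.18870294 0.036     ]
(283, 4) [0.62962544 0.18870642 0.036     ]
(328, 4) [0.66098901 0.1887395  0.036     ]
```

```bash
python3 - <<'E'
from h import *
z=[0,-.574,-.819];x=[0,.819,-.574]
tgt([.646,.200,.095],x,z)
E
```

```text
shift [150.   -2.2  60.5] rot [  0.3 -34.9  -0.1]
```

Request:
drive_tool:
  motion: [35,0,5,0,-7,0,60,70,-1,10,0,-16,0,60,105,-2,25,0,-25,0,60,140,-2,45,0,-34,0,60,150,-2,60,0,-35,0,60,150,-2,60,0,-35,0,60]

```text
t: 6.5
tcp_pos: [0.6441, 0.2001, 0.0918]
tool_rot: [0.673, 0.674, -0.214, 0.214]
force: [-0.2, 0.0, 0.7]
finger_gap: 0.708
```

```bash
python3 - <<'E'
from h import *
manip.snapshot('top')
st()
z=[0,-.574,-.819];x=[0,.819,-.574]
tgt([.646,.149,.009],x,z)
w=manip.snapshot('wrist');cv2.imwrite('pics/w5.png',w['color'][:,:,::-1])
d=manip.snapshot('scene');crop(d,280,60,520,240,'s5',3)
E
```

```text
t 6.55 tcp [0.6453 0.1988 0.0939] x [ 0.002  0.817 -0.577] y [ 1.    -0.001  0.003] z [ 0.002 -0.577 -0.817] q [ 0.371  0.902  1.22  -0.59   1.317  0.612] F [-0.3  0.4  1.1] M [ 0.24 -0.01 -0.  ] gap mm 60.0
shift [ 8.3  0.5 98. ] rot [ 0.1  0.2 -0.1]
```

View pics/w5.png

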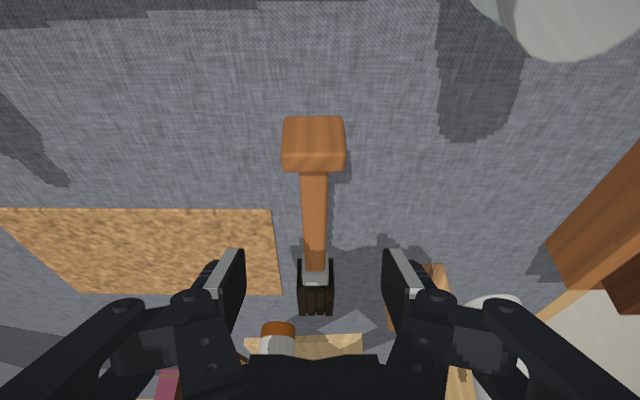

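View pics/s5.png

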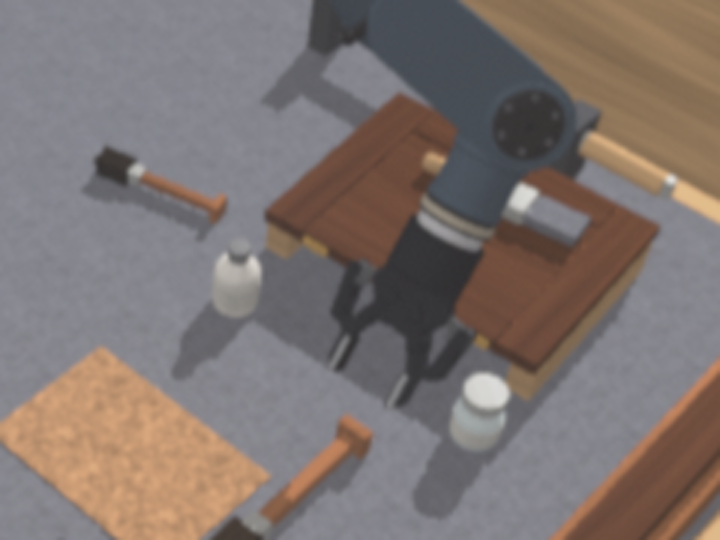

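Request:
drive_tool:
  motion: [4,0,30,0,0,0,60,8,1,70,0,0,0,60,8,1,95,0,0,0,60,8,1,98,0,0,0,50,8,1,98,0,0,0,10,8,1,98,0,0,0,0,8,1,98,0,0,0,0,8,1,98,0,0,0,0]
  force: 90

```text
t: 7.65
tcp_pos: [0.6495, 0.1485, 0.0139]
tool_rot: [0.676, 0.672, -0.211, 0.217]
force: [0.2, 0.6, 6.0]
finger_gap: 0.182
```

```bash
python3 - <<'E'
from h import *
st()
E
```

```text
t 7.65 tcp [0.6495 0.1485 0.0139] x [ 0.007  0.817 -0.576] y [ 1.    -0.002  0.01 ] z [ 0.007 -0.576 -0.817] q [ 0.304  0.987  1.293 -0.649  1.152  0.669] F [0.2 0.6 6. ] M [-0.14  0.05 -0.19] gap mm 15.5
```

```bash
cat > br.py <<'E'
from h import *
import json,os
E
python3 - <<'E'
from h import *
import json
st();s=manip.sense();Rc=R.from_quat(s['tool_rot']).as_matrix()
tip=np.array([.647,-.0155,.018]);hd=np.array([.005,-1,0])
tl=Rc.T@(tip-s['tcp_pos']);hl=Rc.T@hd
json.dump([tl.tolist(),hl.tolist()],open('brush.json','w'));print(tl,hl)
# target: rotate so that hd->-Z about world axis; first tilt about +x by +90 : -y -> -z
for ang,yaw,pos in [(45,0,[.62,.13,.28]),(90,0,[.58,.02,.40]),(90,15.7,[.5,-.2,.42])]:
    Rt=R.from_euler('z',yaw,degrees=True).as_matrix()@R.from_euler('x',ang,degrees=True).as_matrix()@Rc
    print(Rt@hl,Rt[:,2],pos+Rt@tl);tgt(pos,Rt=Rt)
E
```

```text
t 7.65 tcp [0.6495 0.1485 0.0139] x [ 0.007  0.817 -0.576] y [ 1.    -0.002  0.01 ] z [ 0.007 -0.576 -0.817] q [ 0.304  0.987  1.293 -0.649  1.152  0.669] F [0.2 0.6 6. ] M [-0.14  0.05 -0.19] gap mm 15.5
[-0.13637118 -0.00217141  0.09117661] [-0.81707264  0.00696372  0.57651436]
[ 0.005      -0.70710678 -0.70710678] [ 0.00702427  0.17013156 -0.98539632] [0.61746558 0.01115222 0.16693466]
shift [-168.7  -26.8 -207. ] rot [ 0.3 45.   0.3]
[ 5.00000000e-03 -2.35754976e-16 -1.00000000e+00] [ 0.00702427  0.8170816  -0.57647924] [0.57746558 0.0159112  0.23601266]
shift [-328.1  -65.4 -241.9] rot [ 0.7 90.   0.6]
[ 0.00481346  0.001353   -1.        ] [-0.21434044  0.78849848 -0.57647924] [ 0.49866657 -0.20462207  0.25601266]
shift [-519.9 -144.8 -132. ] rot [  3.6  89.5 -16.5]
```

Request:
drive_tool:
  motion: [-17,0,-25,0,0,0,0,-45,-5,-65,0,8,0,0,-76,-11,-105,0,17,0,0,-107,-17,-145,0,26,0,0,-138,-22,-180,0,35,0,0,-169,-27,-207,0,44,0,0,-202,-34,-216,0,53,0,0,-234,-42,-222,0,62,0,0]

```text
t: 8.65
tcp_pos: [0.6042, 0.0852, 0.332]
tool_rot: [0.687, 0.688, 0.17, -0.16]
force: [0.7, -0.5, -1.7]
finger_gap: 0.185
```

```bash
python3 - <<'E'
from h import *
import json
st();s=manip.sense();Rc=R.from_quat(s['tool_rot']).as_matrix()
tl,hl=map(np.array,json.load(open('brush.json')))
print('tip',s['tcp_pos']+Rc@tl,'h',Rc@hl)
d=manip.snapshot('scene');cv2.imwrite('pics/s6.png',d['color'][:,:,::-1]);print(proj(d,s['tcp_pos']+Rc@tl))
w=manip.snapshot('wrist');cv2.imwrite('pics/w6.png',w['color'][:,:,::-1])
E
```

```text
t 8.65 tcp [0.6042 0.0852 0.332 ] x [-0.006  0.891  0.454] y [ 1.    -0.001  0.014] z [ 0.013  0.454 -0.891] q [-0.268  0.428  1.408  0.461  1.441 -0.363] F [ 0.7 -0.5 -1.7] M [-0.32 -0.    0.03] gap mm 15.8
tip [0.60394214 0.00515826 0.18880744] h [ 0.01907147 -0.46598096 -0.88460331]
[[343.566161   201.10832848]]
```

View pics/s6.png

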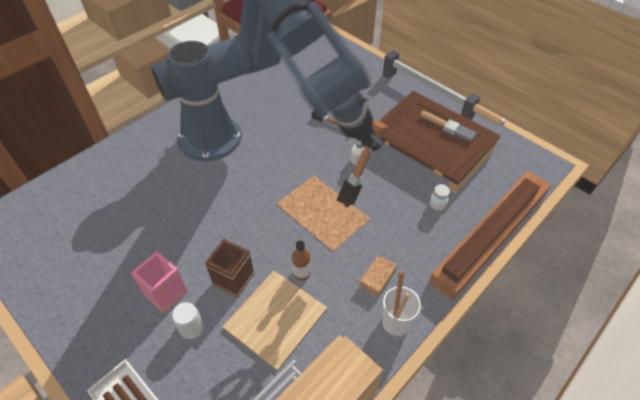

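View pics/w6.png

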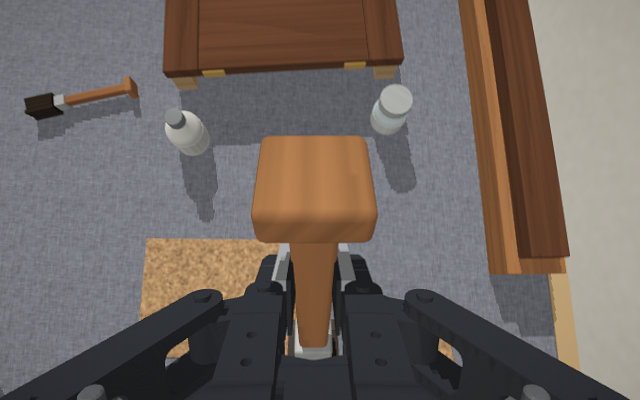

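The brush is held as predicted, with the tip near (346,203) in the scene view. Next I'll refine the box pose now that the arm is clear of it.

```bash
python3 - <<'E'
from h import *
t=manip.snapshot('top');d=manip.snapshot('scene')
crop(t,370,140,470,240,'t7',6);crop(d,190,225,270,305,'s7',7)
E
```

```text
(no output)
```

View pics/t7.png

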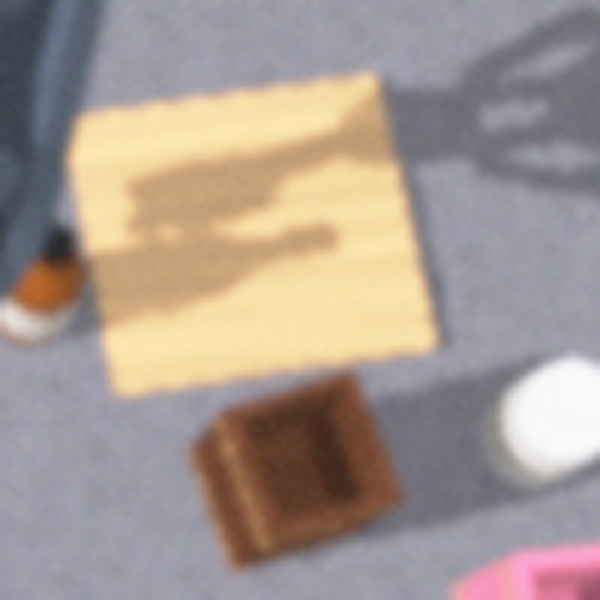

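View pics/s7.png

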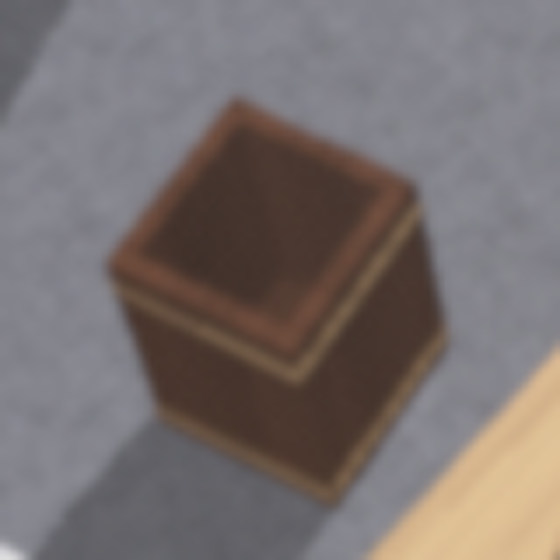

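```bash
sed -i '/^print(.board/,$d' fit.py; cat >> fit.py <<'E'
h=.04
E
python3 - <<'E'
from fit import *
h=.04
its=[(d,[[-h,h,.12],[h,h,.12],[h,-h,.12],[-h,-h,.12],[h,h,0],[h,-h,0],[-h,-h,0]],S([(237,95),(417,190),(295,360),(108,266),(446,342),(335,505),(158,418)],190,225,7)),
 (t,[[h,h,.12],[h,-h,.12],[-h,-h,.12],[-h,h,.12],[h,h,0],[-h,h,0]],S([(217,412),(354,373),(403,495),(268,560),(193,455),(236,572)],370,140,6))]
fit(its,[.48,-.29,.2]);fit(its[:1],[.48,-.29,.2]);fit(its[1:],[.48,-.29,.2])
E
```

```text
[ 0.477  -0.2889  0.2922] res [-0.9  0.2 -0.4 -1.2 -0.6 -0.7 -0.8 -0.3  0.3  0.4 -0.   1.   0.2  0.9
  0.2 -0.4 -0.7 -0.9 -0.3  0.7  0.  -2.8 -1.9 -0.3 -1.5  0.7]
[ 0.4776 -0.288   0.2801] res [-0.3  0.1  0.  -1.1 -0.5 -0.7 -0.4 -0.6  0.8  0.6  0.1  1.   0.5  0.6]
[ 0.4759 -0.2908  0.2989] res [ 0.7  0.  -0.2 -0.7  0.4  0.9  0.7 -2.5 -1.4  0.1 -0.8  1.1]
```

```bash
cat > br.py <<'E'
from h import *
import json
tl,hl=map(np.array,json.load(open('brush.json')))
hl=hl/np.linalg.norm(hl)
def brpose(tip,az,lean=(0,0)):
    # brush head down, tool y azimuth az(deg)
    hw=np.array([lean[0],lean[1],-1.]);hw/=np.linalg.norm(hw)
    a=np.radians(az);yw=np.array([np.cos(a),np.sin(a),0]);yw-=hw*(yw@hw);yw/=np.linalg.norm(yw)
    yl=np.array([0,1,0.]);yl-=hl*(yl@hl);yl/=np.linalg.norm(yl)
    Rt=np.c_[hw,yw,np.cross(hw,yw)]@np.c_[hl,yl,np.cross(hl,yl)].T
    p=np.array(tip)-Rt@tl
    print('tcp',p,'z',Rt[:,2]);return tgt(p,Rt=Rt)
def tipnow():
    s=manip.sense();Rc=R.from_quat(s['tool_rot']).as_matrix();print('tip',np.round(s['tcp_pos']+Rc@tl,4),'h',np.round(Rc@hl,3),'F',np.round(s['force'],1),'t',s['t']);return s['tcp_pos']+Rc@tl
E
python3 - <<'E'
from br import *
tipnow();brpose([.477,-.289,.2],16.3)
E
```

```text
tip [0.6028 0.0058 0.1864] h [ 0.015 -0.47  -0.883] F [-1.   0.2 -0.3] t 8.95
tcp [ 0.47902322 -0.28411366  0.36397262] z [-0.2331811   0.78311307 -0.57650716]
shift [-314.8 -124.2 -199. ] rot [ 11.5  27.8 -11.9]
```

Request:
drive_tool:
  motion: [-30,-10,-22,1,4,-1,0,-70,-26,-47,3,8,-3,0,-115,-44,-75,5,12,-5,0,-160,-62,-103,6.5,16,-6.5,0,-205,-80,-131,8,20,-8,0,-250,-98,-159,9.5,24,-10,0,-290,-114,-184,11,27,-11.5,0,-315,-124,-199,11.5,27.8,-11.9,0]

```text
t: 9.95
tcp_pos: [0.4799, -0.2852, 0.362]
tool_rot: [0.533, 0.71, 0.273, -0.371]
force: [0.7, 0.5, -1.1]
finger_gap: 0.185
```

```bash
python3 - <<'E'
from br import *
manip.snapshot('wrist')
st();p=tipnow();brpose([.477,-.289,.145],16.3)
d=manip.snapshot('scene');crop(d,130,100,330,320,'s8',3);print((proj(d,p)-[130,100])*3)
t=manip.snapshot('top');crop(t,340,120,500,250,'t8',5);print((proj(t,p)-[340,120])*5)
E
```

```text
t 10.00 tcp [ 0.479  -0.2882  0.3615] x [-0.154  0.557  0.816] y [ 0.96  0.28 -0.01] z [-0.234  0.782 -0.578] q [-0.906  0.713  1.048  0.397  2.262 -1.075] F [-0.2 -3.1 -2.5] M [-0.64 -0.14  0.01] gap mm 16.0
tip [ 0.4765 -0.2935  0.1976] h [-0.003 -0.002 -1.   ] F [-0.2 -3.1 -2.5] t 10.0
tcp [ 0.47902322 -0.28411366  0.30897262] z [-0.2331811   0.78311307 -0.57650716]
shift [-40.6   1.7  33.6] rot [-0.1  0.1 -0.2]
[[270.93346078 421.55204285]]
[[440.11395078 452.33823258]]
```

View pics/s8.png

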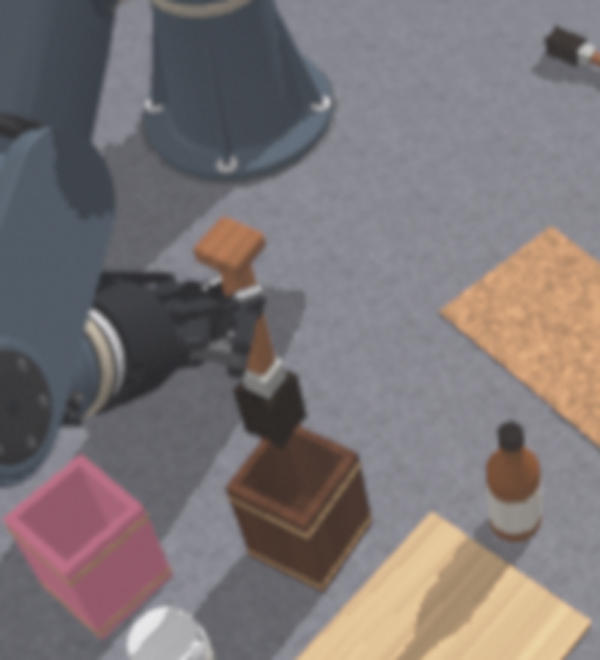

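View pics/t8.png

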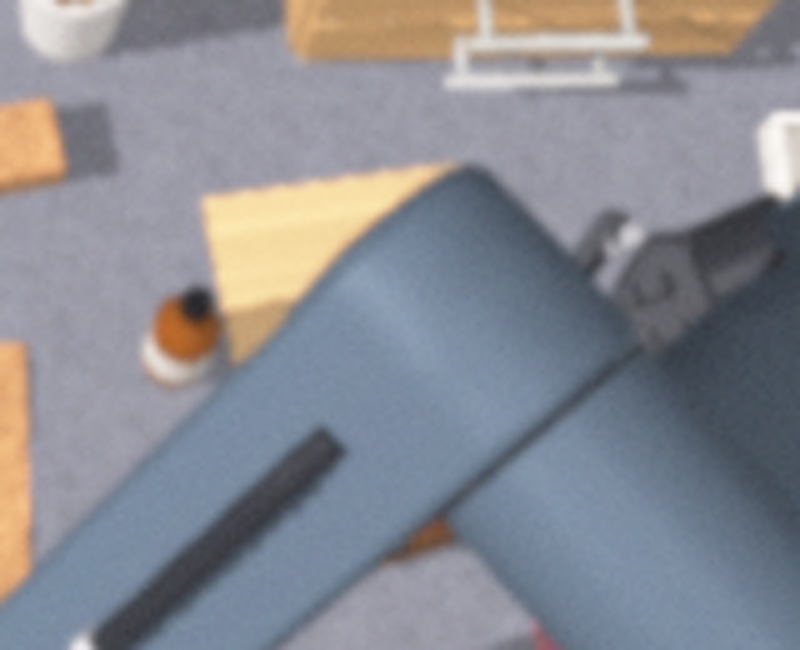

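```bash
python3 - <<'E'
from br import *
tipnow();
for z in [.145,.1,.06,.017]:brpose([.477,-.289,z],16.3)
E
```

```text
tip [ 0.4779 -0.2892  0.1984] h [-0.001 -0.    -1.   ] F [ 0.9  0.2 -1.6] t 10.1
tcp [ 0.47902322 -0.28411366  0.30897262] z [-0.2331811   0.78311307 -0.57650716]
shift [-43.4  -0.6  31.2] rot [-0.1  0.  -0. ]
tcp [ 0.47902322 -0.28411366  0.26397262] z [-0.2331811   0.78311307 -0.57650716]
shift [-80.2  -0.2  57.1] rot [-0.1  0.  -0. ]
tcp [ 0.47902322 -0.28411366  0.22397262] z [-0.2331811   0.78311307 -0.57650716]
shift [-1.129e+02  1.000e-01  8.020e+01] rot [-0.1  0.  -0. ]
tcp [ 0.47902322 -0.28411366  0.18097262] z [-0.2331811   0.78311307 -0.57650716]
shift [-148.     0.5  105. ] rot [-0.1  0.  -0. ]
```

Request:
drive_tool:
  motion: [-20,0,15,0,0,0,0,-43,0,31,0,0,0,0,-62,0,44,0,0,0,0,-80,0,57,0,0,0,0,-98,0,69,0,0,0,0,-113,0,80,0,0,0,0,-113,0,80,0,0,0,0]

```text
t: 10.98
tcp_pos: [0.4786, -0.2838, 0.2225]
tool_rot: [0.533, 0.709, 0.273, -0.372]
force: [-1.3, -0.5, -0.2]
finger_gap: 0.188
```

```bash
python3 - <<'E'
from br import *
p=tipnow()
for z in [.06,.017]:brpose([.477,-.289,z],16.3)
d=manip.snapshot('scene');crop(d,130,100,330,320,'s9',3)
E
```

```text
tip [ 0.4761 -0.2883  0.0586] h [-0.003  0.002 -1.   ] F [-1.3 -0.5 -0.2] t 10.975
tcp [ 0.47902322 -0.28411366  0.22397262] z [-0.2331811   0.78311307 -0.57650716]
shift [ 0.9  0.3 -1.2] rot [-0.1 -0.2 -0.1]
tcp [ 0.47902322 -0.28411366  0.18097262] z [-0.2331811   0.78311307 -0.57650716]
shift [-34.3   0.7  23.5] rot [-0.1 -0.2 -0.1]
```

View pics/s9.png

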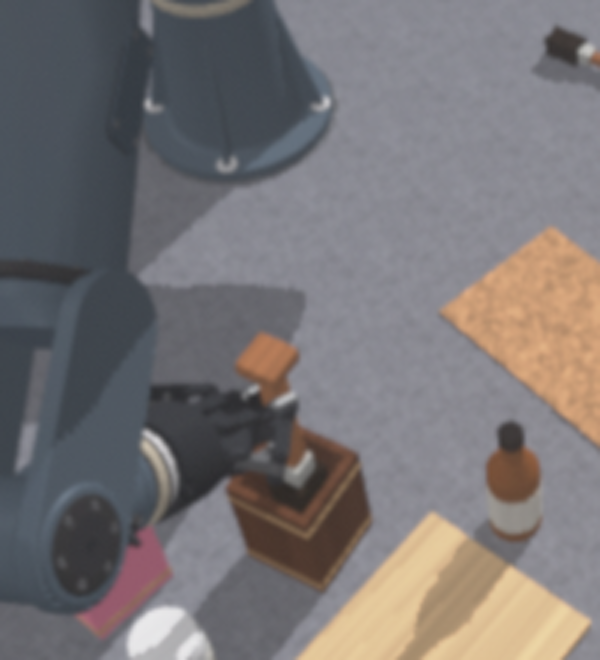

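Request:
drive_tool:
  motion: [-15,0,10,0,0,0,0,-30,0,21,0,0,0,0,-35,0.5,24,0,0,0,0,-35,0.5,24,0,0,0,0,-10,0,8,0,0,0,0,15,0,-11,0,0,0,0,24,0,-17,0,0,0,0,24,0,-17,0,0,0,0]

```text
t: 12.02
tcp_pos: [0.4793, -0.2844, 0.2535]
tool_rot: [0.534, 0.71, 0.273, -0.37]
force: [-0.5, -0.6, -1.9]
finger_gap: 0.184
```

```bash
python3 - <<'E'
from br import *
st();p=tipnow()
for z in [.014]:brpose([.477,-.289,z],16.3)
E
```

```text
t 12.03 tcp [ 0.4793 -0.2844  0.2535] x [-0.156  0.556  0.817] y [ 0.96   0.281 -0.008] z [-0.234  0.782 -0.577] q [-0.903  0.811  1.149  0.351  2.075 -1.162] F [-0.5 -0.6 -1.9] M [-0.5  -0.15 -0.02] gap mm 15.7
tip [ 0.4772 -0.2895  0.0895] h [-0.001 -0.001 -1.   ] F [-0.5 -0.6 -1.9] t 12.025
tcp [ 0.47902322 -0.28411366  0.17797262] z [-0.2331811   0.78311307 -0.57650716]
shift [-61.5   0.4  43.9] rot [-0.1  0.  -0. ]
```

Request:
drive_tool:
  motion: [-20,0,14,0,0,0,0,-40,0,29,0,0,0,0,-58,0,41,0,0,0,0,-62,0,44,0,0,0,0,-62,0,44,0,0,0,0]

```text
t: 12.65
tcp_pos: [0.4787, -0.2844, 0.1771]
tool_rot: [0.534, 0.709, 0.273, -0.371]
force: [-1.2, 0.2, -0.0]
finger_gap: 0.189
```

```bash
python3 - <<'E'
from br import *
st();p=tipnow()
for z in [.012,.085]:brpose([.477,-.289,z],16.3)
d=manip.snapshot('scene');crop(d,130,100,330,320,'s10',3)
E
```

```text
t 12.65 tcp [ 0.4787 -0.2844  0.1771] x [-0.156  0.555  0.817] y [ 0.96   0.281 -0.008] z [-0.234  0.783 -0.576] q [-0.904  0.899  1.186  0.33   1.959 -1.208] F [-1.2  0.2 -0. ] M [-0.57 -0.2   0.01] gap mm 16.1
tip [ 0.4765 -0.2893  0.0132] h [-0.001  0.    -1.   ] F [-1.2  0.2 -0. ] t 12.65
tcp [ 0.47902322 -0.28411366  0.17597262] z [-0.2331811   0.78311307 -0.57650716]
shift [-0.9  0.4  0.8] rot [-0.1 -0.  -0. ]
tcp [ 0.47902322 -0.28411366  0.24897262] z [-0.2331811   0.78311307 -0.57650716]
shift [ 58.8  -0.2 -41.3] rot [-0.1 -0.  -0. ]
```

View pics/s10.png

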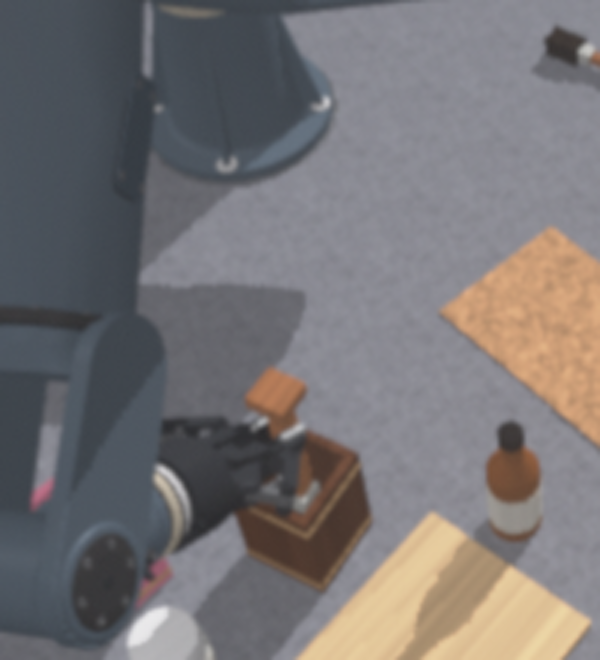

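Request:
drive_tool:
  motion: [30,0,-21,0,0,0,0,59,0,-41,0,0,0,0,59,0,-41,0,0,0,0,30,0,-21,0,0,0,0,-1,0.3,1,0,0,0,0,-2,0.4,2,0,0,0,0,-2,0.4,2,0,0,0,0]

```text
t: 13.58
tcp_pos: [0.4792, -0.2841, 0.1744]
tool_rot: [0.534, 0.71, 0.273, -0.37]
force: [-0.6, -0.0, -1.3]
finger_gap: 0.188
```

```bash
python3 - <<'E'
from br import *
p=tipnow();brpose([.477,-.289,.085],16.3)
E
```

```text
tip [ 0.4771 -0.2892  0.0104] h [-0.    -0.001 -1.   ] F [-0.6 -0.  -1.3] t 13.575
tcp [ 0.47902322 -0.28411366  0.24897262] z [-0.2331811   0.78311307 -0.57650716]
shift [ 60.9  -0.7 -43. ] rot [-0.1  0.1 -0. ]
```

Request:
drive_tool:
  motion: [30,0,-21,0,0,0,0,59,0,-41,0,0,0,0,59,0,-41,0,0,0,0,59,0,-41,0,0,0,0]

```text
t: 14.08
tcp_pos: [0.4795, -0.2833, 0.2459]
tool_rot: [0.534, 0.71, 0.272, -0.37]
force: [-0.2, -0.1, -1.4]
finger_gap: 0.184
```

```bash
python3 - <<'E'
from br import *
p=tipnow();brpose([.477,-.289,.011],16.3);brpose([.477,-.289,.19],16.3)
E
```

```text
tip [ 0.4774 -0.2886  0.082 ] h [-0.    -0.003 -1.   ] F [-0.2 -0.1 -1.4] t 14.075
tcp [ 0.47902322 -0.28411366  0.17497262] z [-0.2331811   0.78311307 -0.57650716]
shift [-58.2  -0.1  40.5] rot [-0.1  0.1 -0. ]
tcp [ 0.47902322 -0.28411366  0.35397262] z [-0.2331811   0.78311307 -0.57650716]
shift [ 87.8  -1.5 -63. ] rot [-0.1  0.1 -0. ]
```

Request:
drive_tool:
  motion: [-29,0,20,0,0,0,0,-57,0,40,0,0,0,0,-61,0,43,0,0,0,0,-61,0,43,0,0,0,0]

```text
t: 14.58
tcp_pos: [0.4775, -0.282, 0.1721]
tool_rot: [0.533, 0.708, 0.274, -0.373]
force: [-1.0, 1.4, 6.5]
finger_gap: 0.186
```

```bash
python3 - <<'E'
from br import *
p=tipnow();brpose([.477,-.289,.085],16.3)
E
```

```text
tip [ 0.4748 -0.286   0.0081] h [-0.005  0.006 -1.   ] F [-1.   1.4  6.5] t 14.575
tcp [ 0.47902322 -0.28411366  0.24897262] z [-0.2331811   0.78311307 -0.57650716]
shift [ 61.8   0.1 -45.9] rot [-0.2 -0.4 -0.1]
```

Request:
drive_tool:
  motion: [30,0,-21,0,0,0,0,60,0,-42,0,0,0,0,62,0,-44,0,0,0,0,62,0,-44,0,0,0,0]

```text
t: 15.08
tcp_pos: [0.4781, -0.2823, 0.2467]
tool_rot: [0.533, 0.708, 0.274, -0.374]
force: [0.2, 0.2, -1.1]
finger_gap: 0.185
```

```bash
python3 - <<'E'
from br import *
p=tipnow();brpose([.477,-.289,.21],16.3)
E
```

```text
tip [ 0.4751 -0.2861  0.0827] h [-0.006  0.007 -1.   ] F [ 0.2  0.2 -1.1] t 15.075
tcp [ 0.47902322 -0.28411366  0.37397262] z [-0.2331811   0.78311307 -0.57650716]
shift [103.4  -1.  -74.2] rot [-0.2 -0.5 -0.1]
```

Request:
drive_tool:
  motion: [25,0,-18,0,0,0,0,60,0,-43,0,0,0,0,95,-1,-68,0,0,0,0,110,-1,-79,0,0,0,0]

```text
t: 15.58
tcp_pos: [0.4793, -0.2845, 0.3824]
tool_rot: [0.533, 0.708, 0.274, -0.374]
force: [-0.3, -0.1, -2.2]
finger_gap: 0.183
```

```bash
cat >> br.py <<'E'
def lay(mid,ang,tilt):
    """head horizontal along az ang (deg), tilted down by tilt deg; mid = brush middle"""
    a=np.radians(ang);b=np.radians(tilt);hw=np.array([np.cos(a)*np.cos(b),np.sin(a)*np.cos(b),-np.sin(b)])
    yw=np.array([-np.sin(a),np.cos(a),0])
    yl=np.array([0,1,0.]);yl-=hl*(yl@hl);yl/=np.linalg.norm(yl)
    Rt=np.c_[hw,yw,np.cross(hw,yw)]@np.c_[hl,yl,np.cross(hl,yl)].T
    p=np.array(mid)+.115*hw-Rt@tl
    print('tcp',np.round(p,4),'z',np.round(Rt[:,2],3));return tgt(p,Rt=Rt)
E
python3 - <<'E'
from br import *
st();tipnow()
lay([.49,-.12,.28],-90,45)
lay([.49,.042,.13],-90,0)
d=manip.snapshot('scene');crop(d,130,80,400,320,'s11',2.9)
E
```

```text
t 15.57 tcp [ 0.4793 -0.2845  0.3824] x [-0.152  0.55   0.821] y [ 0.959  0.282 -0.011] z [-0.237  0.786 -0.57 ] q [-0.903  0.697  1.029  0.415  2.301 -1.051] F [-0.3 -0.1 -2.2] M [-0.52 -0.19 -0.01] gap mm 15.6
tip [ 0.4764 -0.2884  0.2184] h [-0.006  0.006 -1.   ] F [-0.3 -0.1 -2.2] t 15.575
tcp [ 0.4933 -0.0825  0.3117] z [-0.004  0.17  -0.985]
shift [ 50.9  71.1 195.8] rot [ -9.5 -45.   14.2]
tcp [0.4933 0.091  0.1259] z [-0.004 -0.577 -0.817]
shift [ -6.4 122.  438.2] rot [ -3.9 -89.6  18.2]
```

View pics/s11.png

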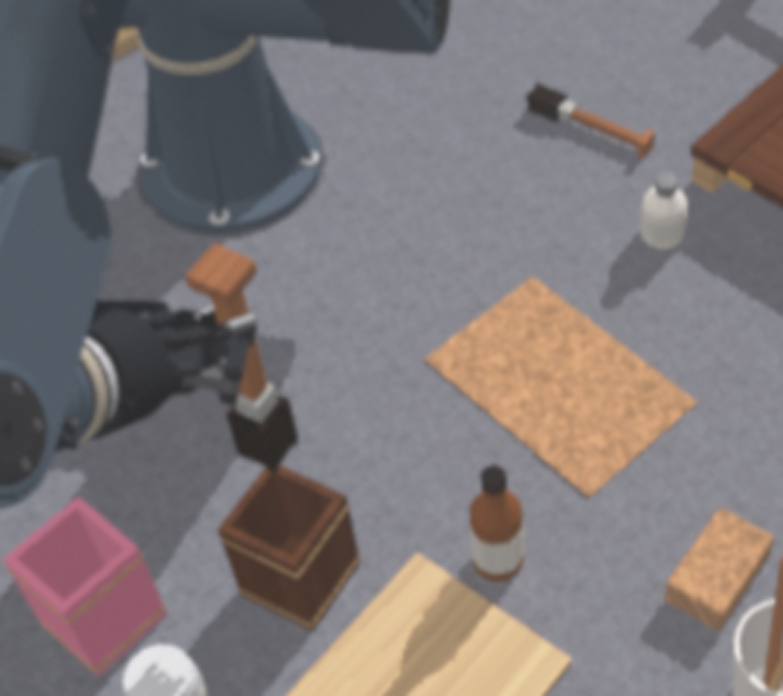

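Request:
drive_tool:
  motion: [10,14,35,-2,-9,3,0,20,28,75,-4,-18,6,0,31,43,117,-6,-27,8.5,0,41,57,157,-8,-36,11.5,0,51,71,196,-9.5,-45,14.2,0,48,83,246,-8.5,-54,15,0,38,95,300,-7,-63,16,0,27,106,350,-6,-72,17,0]

```text
t: 16.62
tcp_pos: [0.4926, 0.0342, 0.2049]
tool_rot: [0.701, 0.697, -0.11, 0.102]
force: [0.5, -1.6, -0.7]
finger_gap: 0.186
```

```bash
python3 - <<'E'
from br import *
st();tipnow()
lay([.49,.042,.08],-90,0)
lay([.49,.042,.0225],-90,0)
E
```

```text
t 16.62 tcp [0.4926 0.0342 0.2049] x [ 0.004  0.955 -0.297] y [ 1.    -0.007 -0.009] z [-0.011 -0.297 -0.955] q [ 0.022  0.431  1.759 -0.36   1.001  0.231] F [ 0.5 -1.6 -0.7] M [ 0.18  0.03 -0.01] gap mm 15.9
tip [ 0.4889 -0.1231  0.1583] h [-0.003 -0.951 -0.308] F [ 0.5 -1.6 -0.7] t 16.625
tcp [0.4933 0.091  0.0759] z [-0.004 -0.577 -0.817]
shift [ 92.5   1.5 106.3] rot [ -0.5 -18.    0.2]
tcp [0.4933 0.091  0.0184] z [-0.004 -0.577 -0.817]
shift [109.6   2.1 161.2] rot [ -0.5 -18.    0.2]
```

Request:
drive_tool:
  motion: [30,0,30,0,-7,0,0,60,1,68,0,-13,0,0,92,1.5,106,0,-18,0,0,100,2,130,0,-18,0,0,107,2,152,0,-18,0,0,110,2,161,0,-18,0,0,110,2,161,0,-18,0,0]

```text
t: 17.5
tcp_pos: [0.4918, 0.0909, 0.0178]
tool_rot: [0.675, 0.673, -0.22, 0.209]
force: [-0.1, -0.1, -0.7]
finger_gap: 0.186
```

```bash
python3 - <<'E'
from br import *
st();tipnow()
lay([.49,.042,.0215],-90,0)
d=manip.snapshot('scene');crop(d,230,80,430,260,'s12',4)
E
```

```text
t 17.50 tcp [0.4918 0.0909 0.0178] x [-0.001  0.816 -0.578] y [ 1.    -0.008 -0.013] z [-0.015 -0.578 -0.816] q [ 0.288  0.867  1.738 -0.768  0.915  0.888] F [-0.1 -0.1 -0.7] M [ 0.31  0.04 -0.09] gap mm 15.9
tip [ 0.4885 -0.0731  0.0223] h [-0.001 -1.     0.002] F [-0.1 -0.1 -0.7] t 17.5
tcp [0.4933 0.091  0.0174] z [-0.004 -0.577 -0.817]
shift [0.3 1.5 0.3] rot [-0.6  0.1  0.4]
```

View pics/s12.png

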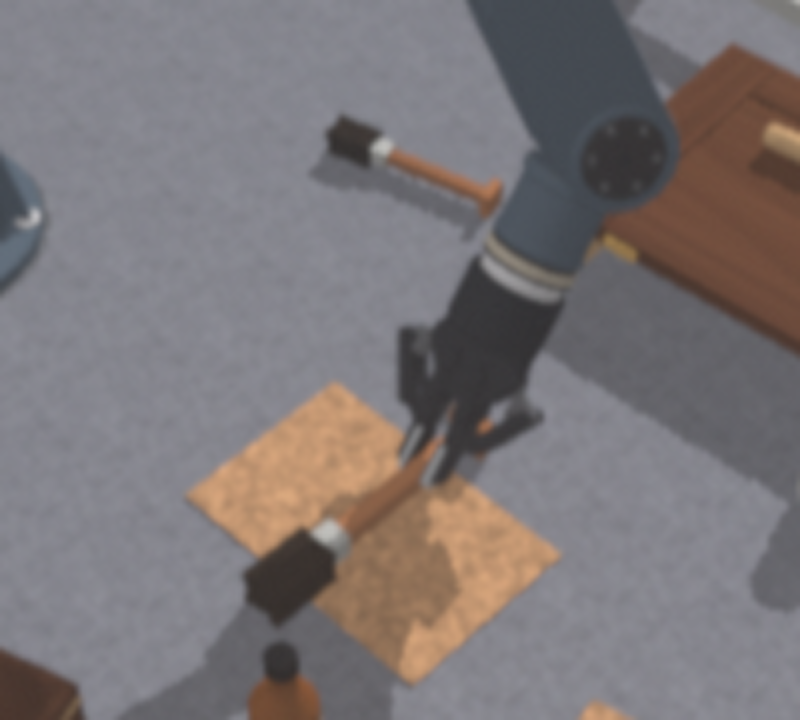

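Request:
drive_tool:
  motion: [0,1,1,0,0,0,0,0,1,1,0,0,0,62,0,1,1,0,0,0,62,0,1,1,0,0,0,62,0,1,-20,0,0,0,62,0,1,-60,0,0,0,62,0,1,-110,0,0,0,62,0,1,-150,0,0,0,62]

```text
t: 18.55
tcp_pos: [0.4958, 0.1789, 0.1423]
tool_rot: [0.675, 0.673, -0.218, 0.21]
force: [1.5, 0.3, 0.6]
finger_gap: 0.73
```

```bash
python3 - <<'E'
from br import *
st()
d=manip.snapshot('scene');crop(d,230,80,430,260,'s13',4)
w=manip.snapshot('wrist');cv2.imwrite('pics/w13.png',w['color'][:,:,::-1])
E
```

```text
t 18.55 tcp [0.4958 0.1789 0.1423] x [-0.     0.817 -0.577] y [ 1.    -0.007 -0.01 ] z [-0.012 -0.577 -0.817] q [ 0.428  0.694  1.585 -0.586  1.223  0.738] F [1.5 0.3 0.6] M [ 0.26 -0.02  0.04] gap mm 62.3
```

View pics/s13.png

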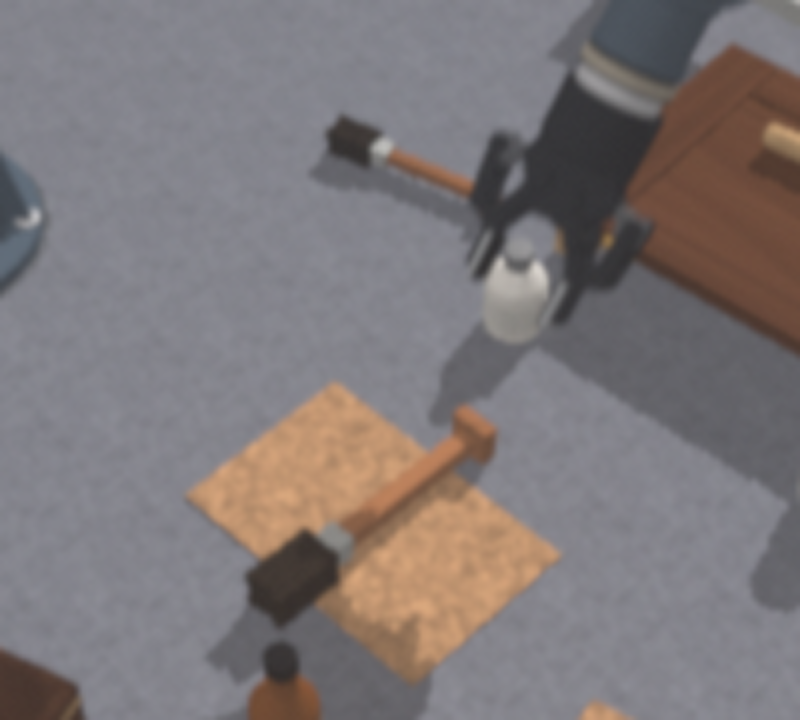

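The brush lies flat across the mat. Next comes the push, so I'm locating the pink box near the approach path.

```bash
python3 - <<'E'
from br import *
d=manip.snapshot('scene');t=manip.snapshot('top')
for z in [.12,.12]:
  pts=[at(d,130+u/4,200+v/4,z) for u,v in [(108,207),(188,275),(92,358),(10,290)]];print(np.round(pts,3),np.mean(pts,0))
print(at(d,130+135/4,200+450/4,0),at(d,130+228/4,200+368/4,0))
c=np.array([.642,-.2862]);
def bw(x,y):return c+R.from_euler('z',.126).as_matrix()[:2,:2]@[x,y]
print(bw(-.26,.018),bw(-.18,.018))
e=np.array([.992,.1257])
z=[.574*e[0],.574*e[1],-.819];x=[.819*e[0],.819*e[1],.574]
tgt([*bw(-.26,.018),.17],x,z);tgt([*bw(-.26,.018),.03],x,z)
crop(t,340,120,540,290,'t14',4)
crop(d,100,180,340,370,'s14',3)
E
```

```text
[[ 0.34  -0.402  0.12 ]
 [ 0.417 -0.396  0.12 ]
 [ 0.422 -0.47   0.12 ]
 [ 0.347 -0.478  0.12 ]] [ 0.3814432  -0.43668054  0.12      ]
[[ 0.34  -0.402  0.12 ]
 [ 0.417 -0.396  0.12 ]
 [ 0.422 -0.47   0.12 ]
 [ 0.347 -0.478  0.12 ]] [ 0.3814432  -0.43668054  0.12      ]
[ 0.42233964 -0.47415849  0.        ] [ 4.17811408e-01 -3.97684265e-01  2.22044605e-16]
[ 0.38179915 -0.30101608] [ 0.46116495 -0.29096273]
shift [-407.9 -111.   254. ] rot [-0.3 57.5 87. ]
shift [-327.2 -109.6  368.4] rot [-0.3 57.5 87. ]
```

View pics/t14.png

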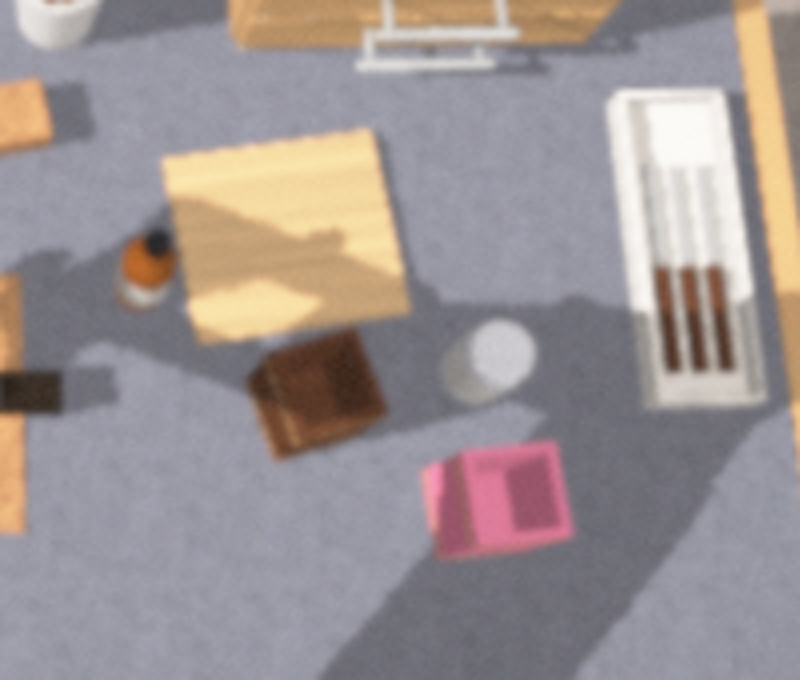

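View pics/s14.png

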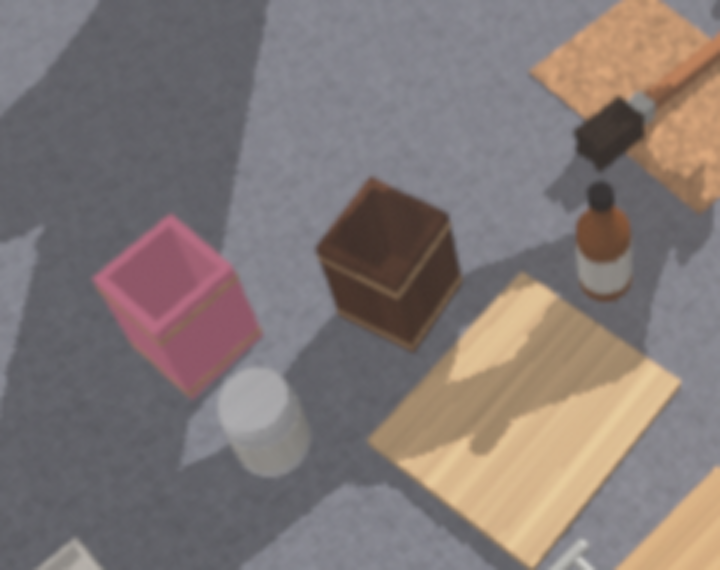

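Request:
drive_tool:
  motion: [-35,-8,2,0,5,8,50,-70,-17,15,0,10,16,50,-108,-27,40,0,15.5,24,50,-146,-38,70,0,21,32,50,-185,-48,100,0,26,40,50,-223,-59,130,0,31,48,50,-260,-70,155,0,36.5,56,50,-297,-80,178,0,42,64,50]

```text
t: 19.75
tcp_pos: [0.415, -0.1469, 0.164]
tool_rot: [0.948, 0.282, 0.138, 0.054]
force: [0.6, -0.0, -0.7]
finger_gap: 0.585
```

```bash
cat > bo.py <<'E'
from br import *
c=np.array([.642,-.2862]);e=np.array([.992,.1257])
def bw(x,y):return c+R.from_euler('z',.126).as_matrix()[:2,:2]@[x,y]
def wb(p):return R.from_euler('z',-.126).as_matrix()[:2,:2]@(np.array(p)[:2]-c)
def push(bx,by,z,tilt=35):
    a=np.radians(tilt);S,C=np.sin(a),np.cos(a)
    return tgt([*bw(bx,by),z],[C*e[0],C*e[1],S],[S*e[0],S*e[1],-C])
E
python3 - <<'E'
from bo import *
st();push(-.26,.018,.15);push(-.26,.018,.03)
E
```

```text
t 19.75 tcp [ 0.415  -0.1469  0.164 ] x [0.803 0.549 0.231] y [ 0.52  -0.835  0.18 ] z [ 0.292 -0.024 -0.956] q [-0.718  0.337  2.158  0.421  0.439 -0.09 ] F [ 0.6 -0.  -0.7] M [0.   0.09 0.  ] gap mm 49.9
shift [-114.6  109.     7.4] rot [-0.8 18.8 26.7]
shift [-142.3   87.4  122.2] rot [-0.8 18.8 26.7]
```

Request:
drive_tool:
  motion: [-40,36,0,0,6,9,50,-80,72,3,0,12,18,50,-115,109,7,-0.5,19,27,50,-122,104,40,-0.8,19,27,50,-132,96,80,-0.8,19,27,50,-142,88,120,-0.8,19,27,50,-142,88,121,-0.8,19,27,50]

```text
t: 20.62
tcp_pos: [0.3803, -0.2991, 0.0277]
tool_rot: [0.952, 0.055, 0.3, -0.025]
force: [0.1, -0.3, 0.3]
finger_gap: 0.586
```

```bash
python3 - <<'E'
from bo import *
st();print(wb(manip.sense()['tcp_pos']));push(-.26,.018,.03);push(-.18,.018,.03)
d=manip.snapshot('scene');crop(d,100,130,340,320,'s15',3)
E
```

```text
t 20.62 tcp [ 0.3803 -0.2991  0.0277] x [0.814 0.089 0.574] y [ 0.119 -0.993 -0.015] z [ 0.569  0.08  -0.819] q [-1.283  0.824  2.186  1.529  0.605 -1.315] F [ 0.1 -0.3  0.3] M [-0.01  0.25 -0.01] gap mm 50.0
[-0.26124148  0.02011268]
shift [ 2.4  2.1 -1.2] rot [-0.5 -0.1 -0.8]
shift [67.9  1.6 44.7] rot [-0.5 -0.1 -0.8]
```

View pics/s15.png

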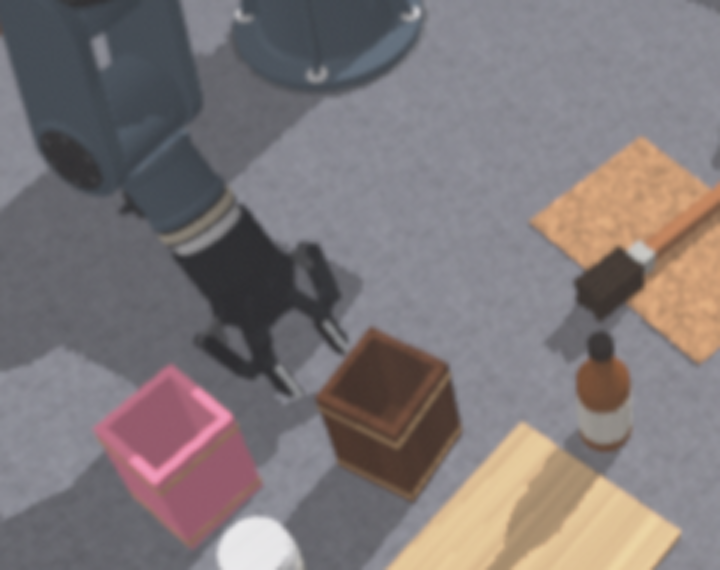

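Request:
drive_tool:
  motion: [16,0,11,0,0,0,50,25,0,17,0,0,0,50,32,0,22,0,0,0,50,38,0,26,0,0,0,50,44,0,30,0,0,0,50,50,0,34,0,0,0,50,56,0,38,0,0,0,50,60,0,41,0,0,0,50]

```text
t: 21.68
tcp_pos: [0.4536, -0.2911, 0.0306]
tool_rot: [0.952, 0.056, 0.301, -0.023]
force: [-3.3, -0.2, 1.5]
finger_gap: 0.585
```

```bash
python3 - <<'E'
from bo import *
st();print(wb(manip.sense()['tcp_pos']))
d=manip.snapshot('scene');crop(d,140,180,320,330,'s16',4)
E
```

```text
t 21.68 tcp [ 0.4536 -0.2911  0.0306] x [0.813 0.092 0.576] y [ 0.12  -0.993 -0.01 ] z [ 0.57   0.077 -0.818] q [-1.1    0.807  2.09   1.545  0.575 -1.118] F [-3.3 -0.2  1.5] M [-0.04  0.41  0.02] gap mm 50.0
[-0.18752211  0.0188055 ]
```

View pics/s16.png

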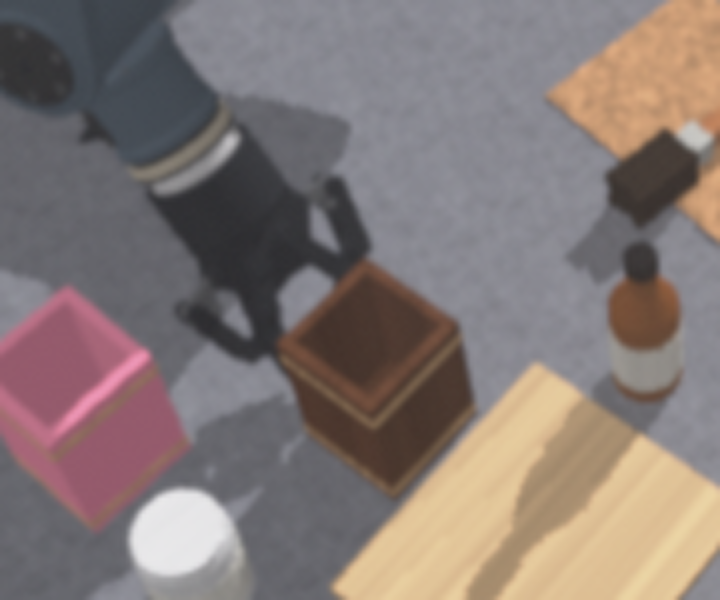

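The box has squared up to the pusher and is a few mm short of the edge, its base corner at (393,495). I'll push on slowly.

Request:
drive_tool:
  motion: [3,0,2,0,0,0,50,5,0,3.5,0,0,0,50,8,0,5.5,0,0,0,50,10,0,7,0,0,0,50]

```text
t: 22.22
tcp_pos: [0.4642, -0.2901, 0.0304]
tool_rot: [0.952, 0.055, 0.299, -0.022]
force: [-22.3, -4.9, 16.3]
finger_gap: 0.584
```

```bash
python3 - <<'E'
from bo import *
st();print(wb(manip.sense()['tcp_pos']))
d=manip.snapshot('scene');crop(d,180,220,280,320,'s17',6)
E
```

```text
t 22.23 tcp [ 0.4642 -0.2901  0.0304] x [0.815 0.092 0.572] y [ 0.119 -0.993 -0.009] z [ 0.567  0.075 -0.82 ] q [-1.073  0.805  2.073  1.541  0.564 -1.083] F [-22.3  -4.9  16.3] M [-0.28  1.56  0.09] gap mm 49.9
[-0.17691336  0.01844501]
```

View pics/s17.png

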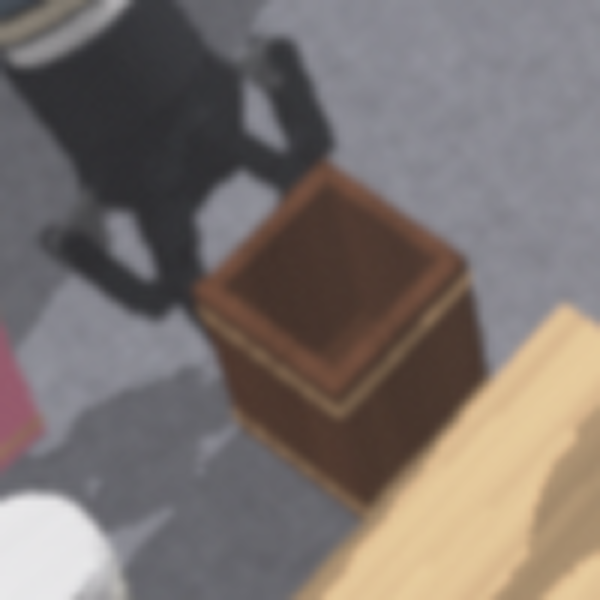

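Request:
drive_tool:
  motion: [-16,0,-11,0,0,0,50,5,0,-42,0,0,0,50,28,-0.5,-75,0,0,0,50,34,-0.5,-72,0,0,0,50,40,-0.5,-67,0,0,0,50,46,-0.5,-63,0,0,0,50,52,-0.5,-58,0,0,0,50,58,-0.5,-54,0,0,0,50]

```text
t: 23.28
tcp_pos: [0.481, -0.2877, 0.1073]
tool_rot: [0.953, 0.055, 0.298, -0.023]
force: [-3.3, 0.7, 2.4]
finger_gap: 0.581
```

```bash
python3 - <<'E'
from bo import *
st();print(wb(manip.sense()['tcp_pos']))
d=manip.snapshot('scene');crop(d,140,180,320,330,'s18',4)
E
```

```text
t 23.27 tcp [ 0.481  -0.2877  0.1073] x [0.816 0.092 0.571] y [ 0.119 -0.993 -0.01 ] z [ 0.566  0.076 -0.821] q [-1.036  0.626  2.03   1.232  0.592 -0.674] F [-3.3  0.7  2.4] M [0.07 0.38 0.12] gap mm 49.6
[-0.15995042  0.01872489]
```

View pics/s18.png

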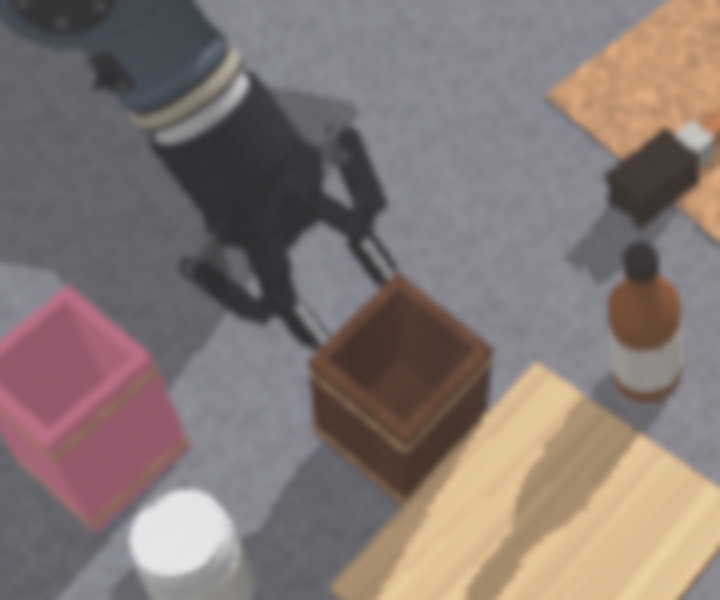

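The box is tipping about the edge. I'll keep pushing.

Request:
drive_tool:
  motion: [6,0,4,0,0,0,50,12,0,8,0,0,0,50,18,0,12,0,0,0,50,24,0,16,0,0,0,50,30,0,20,0,0,0,50,33,0,23,0,0,0,50]

```text
t: 24.08
tcp_pos: [0.5223, -0.2832, 0.1078]
tool_rot: [0.952, 0.056, 0.299, -0.022]
force: [-1.1, -0.1, 2.7]
finger_gap: 0.584
```

```bash
python3 - <<'E'
from bo import *
st();print(wb(manip.sense()['tcp_pos']))
d=manip.snapshot('scene');crop(d,140,180,320,330,'s19',4)
E
```

```text
t 24.07 tcp [ 0.5223 -0.2832  0.1078] x [0.815 0.093 0.572] y [ 0.12  -0.993 -0.009] z [ 0.567  0.076 -0.82 ] q [-0.952  0.64   1.962  1.209  0.571 -0.56 ] F [-1.1 -0.1  2.7] M [-0.04  0.08 -0.  ] gap mm 49.9
[-0.11832528  0.01803661]
```

View pics/s19.png

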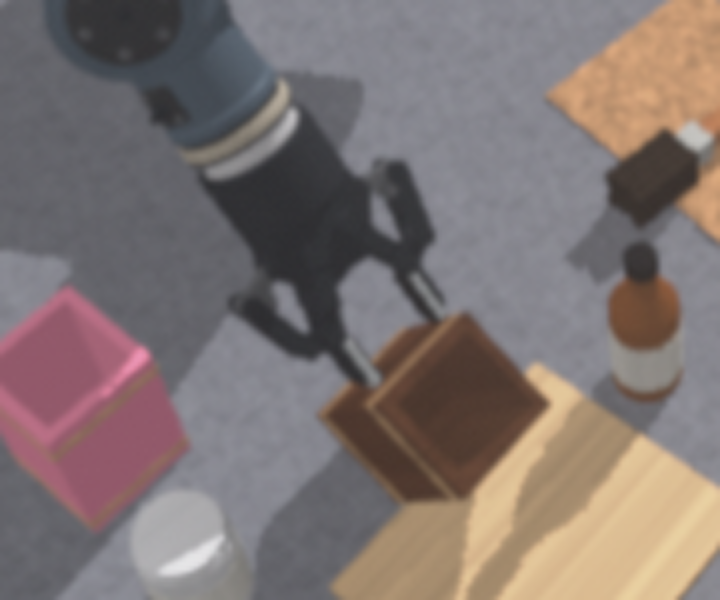

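Request:
drive_tool:
  motion: [6,0,3,0,0,0,50,12,0,6,0,0,0,50,18,0,9,0,0,0,50,21,0,11,0,0,0,50,21,0,11,0,0,0,50]

```text
t: 24.75
tcp_pos: [0.5461, -0.2801, 0.1105]
tool_rot: [0.952, 0.056, 0.299, -0.022]
force: [-0.3, -0.3, 0.4]
finger_gap: 0.584
```

```bash
python3 - <<'E'
from bo import *
st();print(wb(manip.sense()['tcp_pos']))
d=manip.snapshot('scene');crop(d,140,180,320,330,'s20',4)
E
```

```text
t 24.75 tcp [ 0.5461 -0.2801  0.1105] x [0.815 0.094 0.572] y [ 0.12  -0.993 -0.009] z [ 0.567  0.076 -0.82 ] q [-0.907  0.644  1.92   1.177  0.564 -0.478] F [-0.3 -0.3  0.4] M [-0.    0.32 -0.03] gap mm 49.9
[-0.09435976  0.01806921]
```

View pics/s20.png

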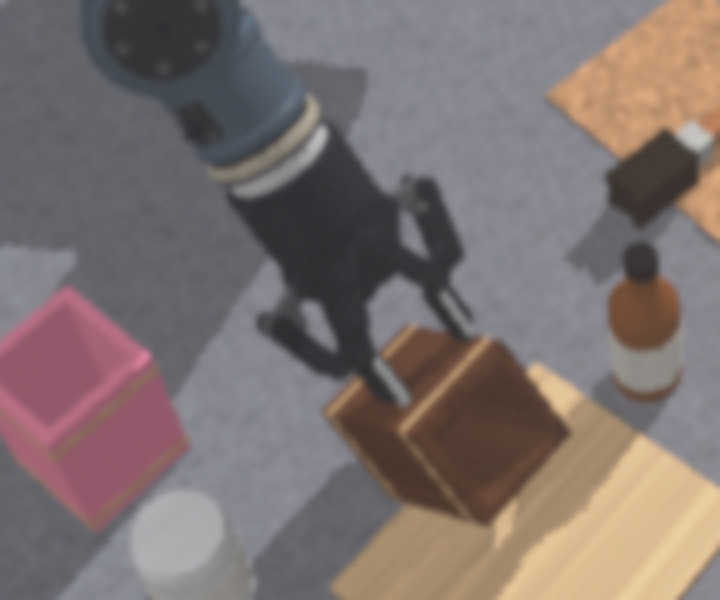

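```bash
python3 - <<'E'
from bo import *
for i in range(3):manip.snapshot('top')
st()
d=manip.snapshot('scene');crop(d,140,180,320,330,'s21',4)
E
```

```text
t 24.95 tcp [ 0.5456 -0.2803  0.1105] x [0.815 0.093 0.572] y [ 0.12  -0.993 -0.009] z [ 0.567  0.076 -0.82 ] q [-0.908  0.644  1.921  1.177  0.564 -0.478] F [ 0.2 -0.1 -1. ] M [-0.    0.3   0.04] gap mm 49.9
```

View pics/s21.png

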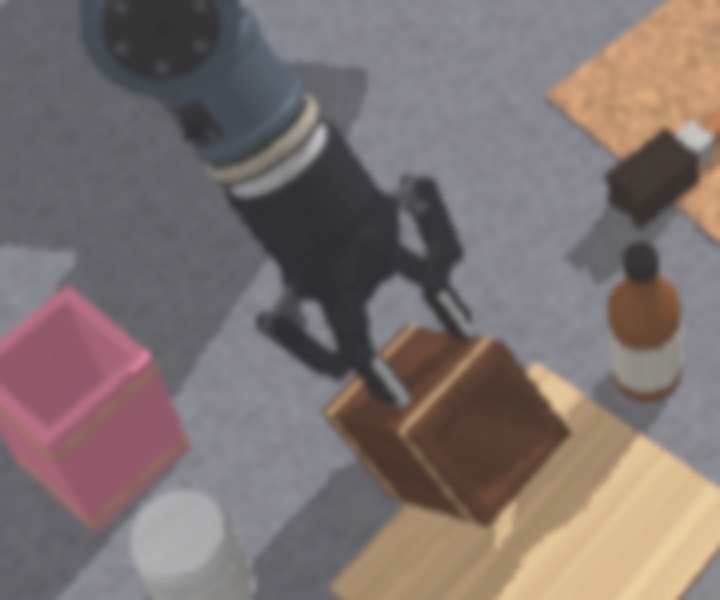

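```bash
python3 - <<'E'
from bo import *
d=manip.snapshot('scene')
im=cv2.resize(d['color'][180:330,140:320,::-1],None,fx=4,fy=4,interpolation=cv2.INTER_CUBIC)
for th,col in [(90,(0,255,0)),(75,(0,255,255))]:
    a=np.radians(th)
    def w(u,v,s): # u: along box base from front face (0..-80), s: height along box from pivot -12..108, v lateral
        x=u*np.cos(a)+s*np.sin(a);z=.012-u*np.sin(a)+s*np.cos(a);return [*bw(-.09+x,.018+v),z]
    P=np.array([w(u,v,s) for s in (-.012,.108) for u,v in ((0,-.04),(0,.04),(-.08,.04),(-.08,-.04))])
    q=((proj(d,P)-[140,180])*4).astype(int)
    for i in range(4):
        for p,r in ((i,(i+1)%4),(4+i,4+(i+1)%4),(i,i+4)):cv2.line(im,tuple(map(int,q[p])),tuple(map(int,q[r])),col,1)
cv2.imwrite('pics/s22.png',im)
E
```

```text
(no output)
```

View pics/s22.png

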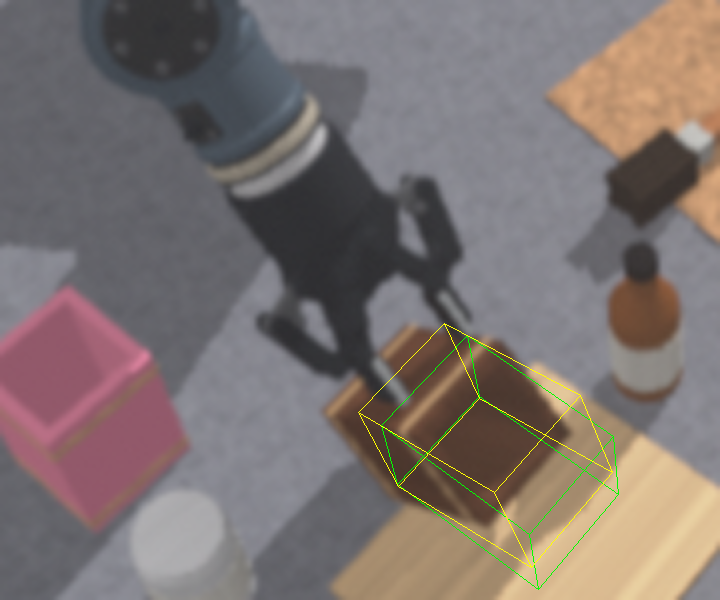

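```bash
python3 - <<'E'
from bo import *
d=manip.snapshot('scene')
# local box: z to mouth. After tip: old near face(-x) is top. corners
px=np.array([(403,432),(490,338),(568,435),(486,523),(325,410),(410,326),(392,495)])/4+[140,180]
h=.04
L=np.array([(-h,-h,.06),(-h,h,.06),(h,h,.06),(h,-h,.06),(-h,-h,-.06),(-h,h,-.06),(h,-h,-.06)])
def W(p):
    Rm=R.from_euler('ZY',[p[3],p[4]]).as_matrix();return L@Rm.T+p[:3]
s=least_squares(lambda p:(proj(d,W(p))-px).ravel(),[.57,-.29,.06,.126,1.3])
print(s.x,wb(s.x),np.degrees(s.x[4]),np.round(s.fun,1));print(np.round(W(s.x),3))
E
```

```text
[ 0.54626443 -0.27959318  0.04538616  0.09502331  0.83956083] [-0.09414637  0.01858524] 48.1032923429575 [ 0.8 -0.7  1.6  0.2 -0.5 -0.8 -1.4  0.1 -0.5  0.1 -0.3  0.3  0.3  0.8]
[[ 0.568 -0.318  0.115]
 [ 0.56  -0.238  0.115]
 [ 0.614 -0.233  0.056]
 [ 0.621 -0.313  0.056]
 [ 0.479 -0.326  0.035]
 [ 0.471 -0.247  0.035]
 [ 0.532 -0.321 -0.024]]
```

```bash
python3 - <<'E'
from bo import *
d=manip.snapshot('scene');w=manip.snapshot('wrist');t=manip.snapshot('top')
px=np.array([(403,432),(490,338),(568,435),(486,523),(325,410),(410,326),(392,495)])/4+[140,180]
h=.04
L=np.array([(-h,-h,.06),(-h,h,.06),(h,h,.06),(h,-h,.06),(-h,-h,-.06),(-h,h,-.06),(h,-h,-.06)])
def W(q):
    Rm=R.from_euler('ZY',[q[2],q[3]]).as_matrix();l=L@Rm.T
    return l+[q[0],q[1],-l[6,2]]
s=least_squares(lambda p:(proj(d,W(p))-px).ravel(),[.57,-.29,.126,.9])
print(s.x,np.degrees(s.x[3]),np.round(s.fun,1));P=W(s.x);print(np.round(P,3));print(wb(P[6]),wb(P[3]))
cv2.imwrite('pics/w23.png',w['color'][:,:,::-1]);crop(t,340,120,500,250,'t23',5)
E
```

```text
[ 0.55811092 -0.28620362  0.09076329  0.83281854] 47.71698736155239 [ 0.4 -0.8  1.8 -0.3  0.2 -0.7 -1.4  0.6 -1.   0.  -0.2 -0.1  0.2  1.2]
[[ 0.579 -0.324  0.14 ]
 [ 0.572 -0.245  0.14 ]
 [ 0.625 -0.24   0.081]
 [ 0.633 -0.32   0.081]
 [ 0.491 -0.333  0.059]
 [ 0.483 -0.253  0.059]
 [ 0.544 -0.328  0.   ]]
[-0.10210094 -0.02882094] [-0.01337638 -0.0319486 ]
```

View pics/w23.png

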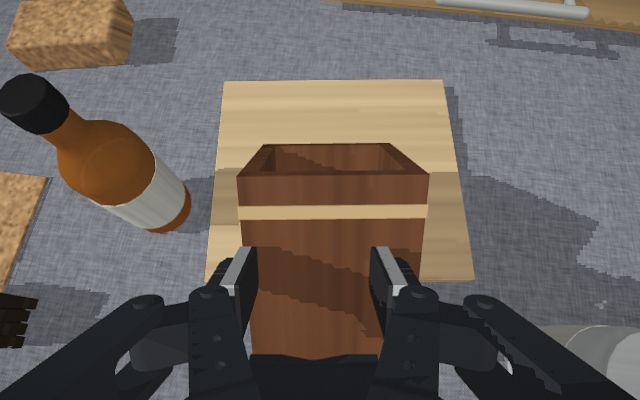

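View pics/t23.png

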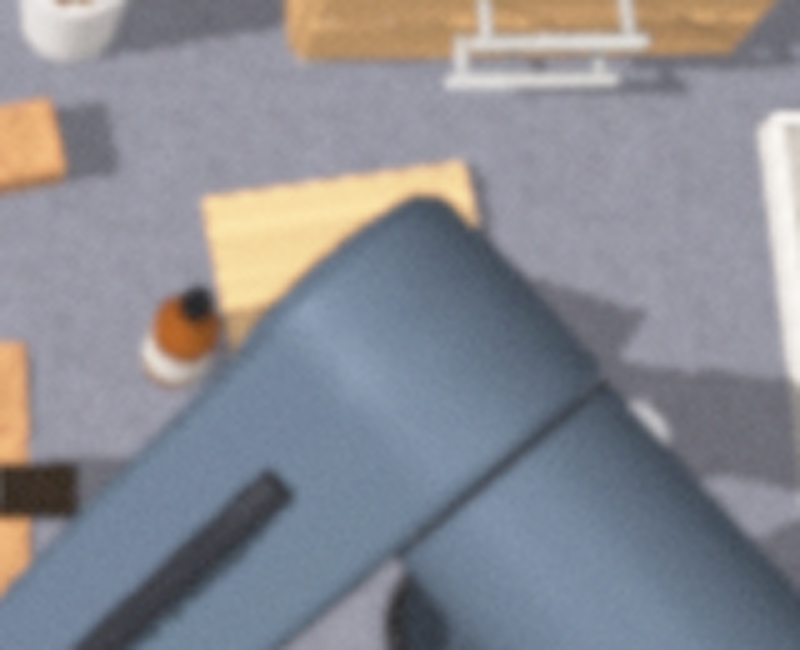

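The box is leaning at about 48° on the board edge, close to its balance point. I'll push a little further.

Request:
drive_tool:
  motion: [6,0,2,0,0,0,50,12,0,5,0,0,0,50,18,0,8,0,0,0,50,24,0,11,0,0,0,50,28,0,13,0,0,0,50,28,0,13,0,0,0,50]

```text
t: 26.0
tcp_pos: [0.5763, -0.2766, 0.116]
tool_rot: [0.952, 0.056, 0.299, -0.022]
force: [-0.3, -0.2, -0.6]
finger_gap: 0.588
```

```bash
python3 - <<'E'
from bo import *
st();print(wb(manip.sense()['tcp_pos']))
for i in range(3):manip.snapshot('top')
d=manip.snapshot('scene');crop(d,140,180,320,330,'s24',4)
w=manip.snapshot('wrist');cv2.imwrite('pics/w24.png',w['color'][:,:,::-1])
st()
E
```

```text
t 26.00 tcp [ 0.5763 -0.2766  0.116 ] x [0.815 0.094 0.572] y [ 0.12  -0.993 -0.009] z [ 0.567  0.076 -0.82 ] q [-0.854  0.648  1.863  1.125  0.558 -0.364] F [-0.3 -0.2 -0.6] M [-0.04  0.26  0.03] gap mm 50.2
[-0.06393354  0.0177572 ]
t 26.25 tcp [ 0.5757 -0.2768  0.1158] x [0.815 0.093 0.572] y [ 0.119 -0.993 -0.009] z [ 0.567  0.076 -0.82 ] q [-0.855  0.648  1.864  1.125  0.558 -0.364] F [-0.3  0.4 -0. ] M [-0.01  0.29 -0.03] gap mm 50.2
```

View pics/s24.png

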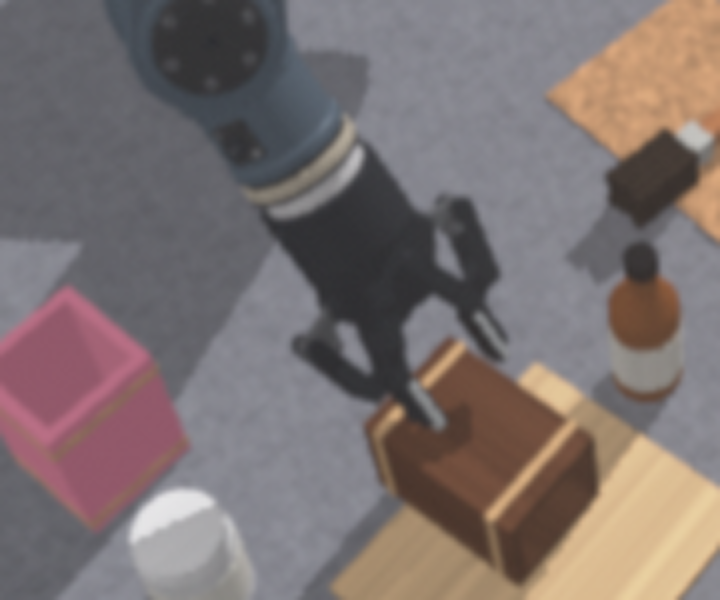

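View pics/w24.png

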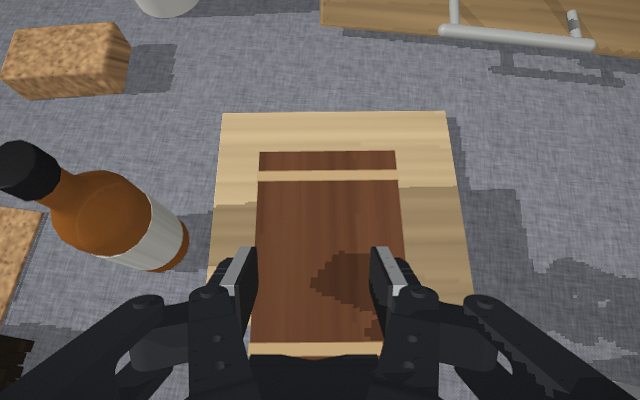

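The box is on its side on the board, mouth to the far side. I'll withdraw and verify.

Request:
drive_tool:
  motion: [5,0,-20,0,0,0,50,15,0,-60,0,0,0,50,15,0,-110,0,0,0,50,-20,0,-150,0,0,0,50,-70,0,-160,0,0,0,50,-70,0,-160,0,0,0,50]

```text
t: 27.0
tcp_pos: [0.4254, -0.2953, 0.2063]
tool_rot: [0.953, 0.053, 0.298, -0.023]
force: [1.1, -0.4, -0.4]
finger_gap: 0.586
```

```bash
python3 - <<'E'
from bo import *
for i in range(2):manip.snapshot('wrist')
st()
d=manip.snapshot('scene');crop(d,140,180,320,330,'s25',4)
t=manip.snapshot('top');cv2.imwrite('pics/t25.png',t['color'][:,:,::-1])
cv2.imwrite('pics/s25f.png',d['color'][:,:,::-1])
E
```

```text
t 27.10 tcp [ 0.4279 -0.2959  0.2072] x [0.815 0.091 0.572] y [ 0.118 -0.993 -0.01 ] z [ 0.567  0.075 -0.82 ] q [-1.16   0.385  2.031  0.911  0.77  -0.394] F [0.6 0.1 0.1] M [-0.05  0.28 -0.04] gap mm 49.9
```

View pics/s25.png

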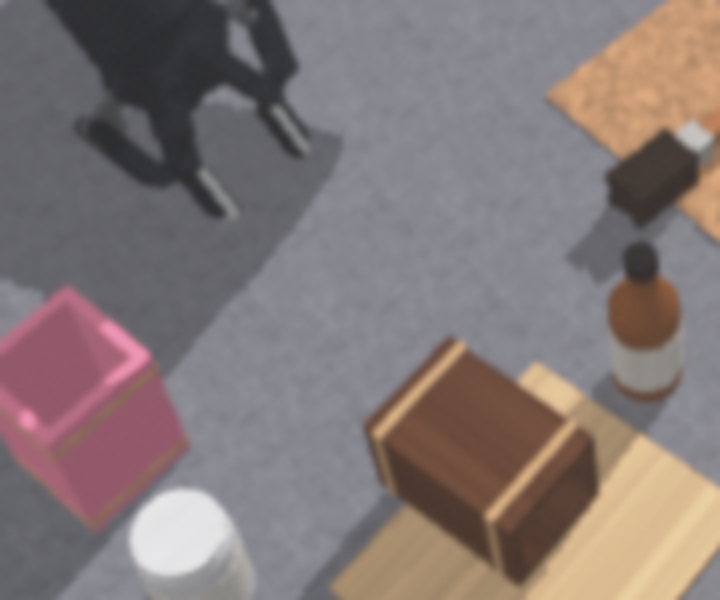

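View pics/t25.png

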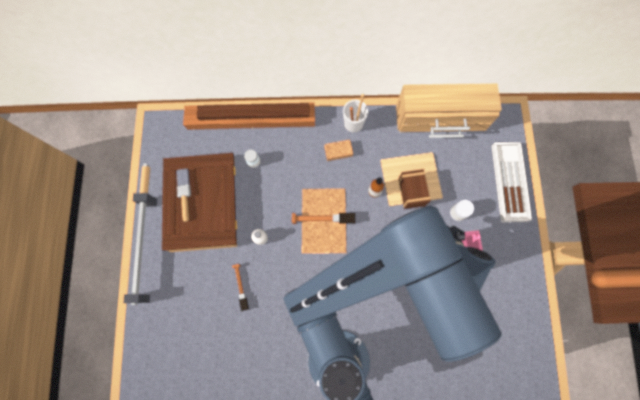

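View pics/s25f.png

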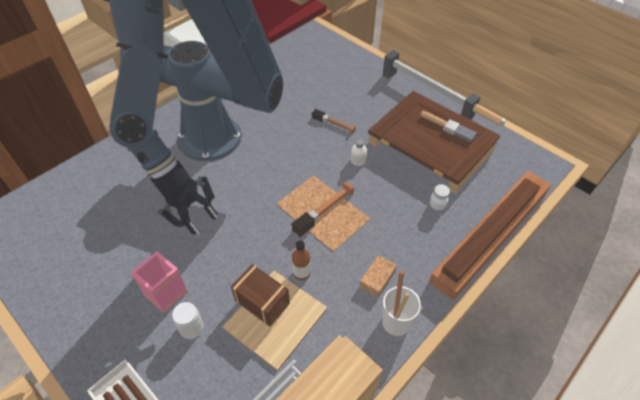

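```bash
python3 - <<'E'
from bo import *
d=manip.snapshot('scene');t=manip.snapshot('top')
px=np.array([(502,520),(592,432),(597,492),(521,583),(367,428),(450,338),(386,488)])/4+[140,180]
h=.04
L=np.array([(-h,-h,.06),(-h,h,.06),(h,h,.06),(h,-h,.06),(-h,-h,-.06),(-h,h,-.06),(h,-h,-.06)])
def W(p,l=L):return l@R.from_euler('ZY',[p[3],p[4]]).as_matrix().T+p[:3]
s=least_squares(lambda p:(proj(d,W(p))-px).ravel(),[.57,-.29,.06,.126,1.5])
print(s.x,wb(s.x),'tilt',np.degrees(s.x[4]),np.round(s.fun,1),'mouth',wb(W(s.x,np.array([[0,0,.06]]))[0]))
s2=least_squares(lambda p:(proj(d,W([p[0],p[1],.052,p[2],np.pi/2]))-px).ravel(),[.57,-.29,.126]);print('flat',s2.x,wb(s2.x),np.round(s2.fun,1))
# brush
crop(t,280,170,380,260,'t26',6)
E
```

```text
[ 0.56964706 -0.26890081  0.00859366  0.12012097  1.50074868] [-0.06960543  0.02625442] tilt 85.98656552280626 [ 0.6  1.  -1.2 -0.2  0.6 -0.   0.1 -0.1 -0.4 -0.6 -0.2  0.3  0.5 -0.5] mouth [-0.0097536   0.02590255]
flat [ 0.58788839 -0.280608    0.13849559] [-0.05297991  0.0123477 ] [ 2.2  2.6  0.6  0.2  0.8 -0.3  0.   0.7 -1.3 -1.  -0.7 -1.3 -1.7 -1.4]
```

View pics/t26.png

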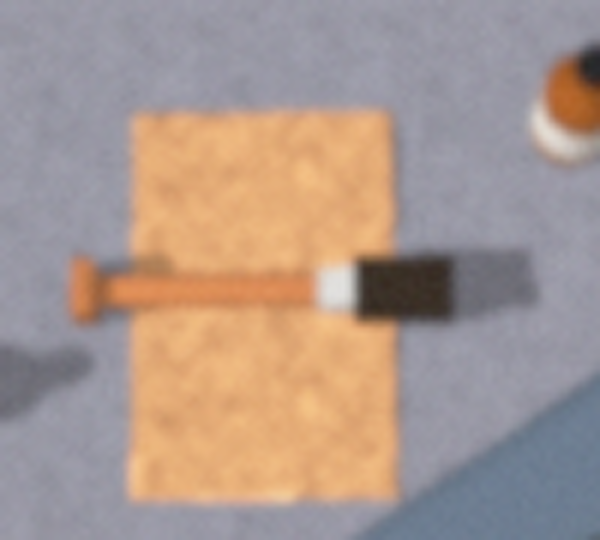

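The box fits as flat on the board: middle at board x ≈ −53 mm, y ≈ +12 mm, mouth at x ≈ +7 mm. The brush middle is about 10 mm from the mat centre, and the bystanders look unmoved. I'm handing in.

```bash
python3 - <<'E'
from station import manip
print(manip.sign_off(), manip.sense()['t'])
E
```

```text
the job is handed in; nothing more can be done
the job is handed in; nothing more can be done
```

The job is handed in at about 27 s of the 72 s allowed; the hand-in reports no verdict.

**What I did**
- **Brush:** I pulled it out from under the door by its head and re-gripped it by the handle, about 55–60 mm from the pommel end. It now lies across the cork mat.
- **Scrubbing:** I made four down-and-up strokes in the dark wooden box, one more than asked. I measured the bottom of the last three, with the bristle end at most about 5 mm above the inner floor. The last one touched the floor at about 6.5 N. I did not measure the first stroke's bottom, which is why I added one. The box stayed standing.
- **Box:** I squared it up to the board's near edge and tipped it over. It stalled once at about 48°, leaning on the edge, and one more push laid it down.

**Last checks**
- **Box:** With the box assumed flat, the picture fit puts its middle at board x ≈ −53 mm, y ≈ +12 mm, and its mouth at x ≈ +7 mm, pointing across the board.
- **Disagreement:** A free fit to one camera gave a tilt of 86° instead of 90°, a middle at x ≈ −70 mm, and a box height too low to be physically possible. Apart from that height, both fits are within limits. I trust the flat one.
- **Brush:** It lies flat, with its middle about 10 mm from the mat centre.
- **Everything else:** By eye, the bottles, can, jar, sanding block and paint brush have not moved. The gripper is well clear of everything.

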